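# Restock the click-stop spice carousel

## Robot

A 6-joint arm with a two-finger parallel gripper is mounted at the origin on the work surface. World frame = base frame: x ahead of the robot, y to its left, z up, the work surface at z = 0. Lengths are in mm, angles in rad, forces in N, time in s.
With the tool pointing down it reaches from about 425 to 1125 mm from the base axis. Payload 14.9 kg.
Tool frame: the origin (TCP) lies midway between the tips of the shut fingers; the grasp point (between the pads) lies 19 mm behind it; z points along the fingers, x is the direction in which the jaws open and shut, and the axes are right-handed (so a half turn about z gives the same grasp; the last joint's range is limited). The gripper opens to 91 mm and grips with 3 to 60 N. Pads are 32 mm wide; open, the fingers measure 118 mm over their backs; the gripper's body (76 mm by 178 mm) begins 60 mm behind the grasp point.
Start: joints at [-1.324, 0.379, 1.734, -0, 1.028, -0.033], TCP at [193.31, -672.792, 213.932] pointing down, gripper open.
Joint ranges: [-2.77, 2.77], [-0.74, 2.19], [0, 2.66], [-1.06, 4.2], [0.31, 2.87], [-3.08, 3.08]. Speed limits (rad/s): [1.89, 1.89, 2.39, 3.14, 3.14, 3.14].

## Interface

Orientations are given as a unit quaternion [w, x, y, z].
In Python, from rig import observe, cams, workorder gives the robot as it stands.
- The arm moves only by the tool move_arm, never from a script. Its argument "motion" is one flat list of numbers, 4 for each row, row after row: the shift along the tool's x, y, z in units of 60 mm (1.0 is 60 mm), then the turn about the tool's z in units of 5 degrees (1.0 is 5 degrees). A call has 1 to 10 rows; each row shifts and turns the commanded pose from where the row before left it, along the tool's axes as they then stand; what a row does not reach is not made up. A row lasts 1/8 s, in which the tool goes at most 62.5 mm and 10.7 degrees, less where a joint would pass 70% of its speed; a pose out of reach is approached as far as the arm can. A call is refused whole if a number of a shift passes 1 or a number of a turn 1, either way. A call with a gripper value outside its range is refused whole. "jaw" is the closure, from 0 (fully open) to 1 (shut), set as the call begins (left out, the last holds). The fingers move at their own pace and stop on an object; "force" is the grip in N (left out, the last holds). Time passes only in rows, so rows that do not move let the fingers close. It gives the time, the measured TCP pose, the force and the opening at its end, in the units of the state.
- observe(): the state, without advancing time (a new reading comes with each control period).
- cams.snapshot(name): name is "side" or "top"; returns a dict with "frame" (420x560x3 uint8, blue, green, red), "z_map" (420x560 float32, mm along the optical axis (not along the pixel's ray), 0 where there is no reading), "K" (3x3 intrinsics, pixels), "cam_to_world" (4x4, takes a point from camera to world coordinates). Camera axes: x right, y up, looking along -z (the intrinsics and any distortion apply to the point x, -y, -z); pixel columns grow to the right and rows downward; lengths in mm; the calibration is good to about 2 mm. A picture is of the moment at which its call begins.
- workorder.job_done(): hands the job in, once; it reports no verdict.
The state is a dict: "t": time; "joint_pos": joint angles; "joint_velocities": joint speeds; "effort": joint torques, N m; "tool_pos": TCP position; "tcp_rot": TCP orientation; "contact_force": force on the tool from outside, world axes, zero at the start; "ft_torque": the same for the moment, N m; "width": opening from 0.0 (shut) to 1.0 (fully open).
Only numpy, scipy, OpenCV 4.12 (cv2) and the standard library are available. Lean on these libraries where they do the work, as an engineer would, in place of code of your own. Each camera call takes 0.05 s, during which the arm holds its last target.

## Task

Restock the spice carousel: take out the empty jar with the red lid and stand it on the draining mat midway between the washing-up bottle and the mug, and put every green jar from the worktop upright into a free bay of its own, turning the carousel click by click so that jars go in and out only at the opening in the guard. Finish with the white salt jar clicked in at the opening, the pepper still in the carousel, and leave everything else where it stands.

Things in the scene. Friction and masses are not known exactly. Their poses are not given: they have to be found in the camera images.
- carousel: round spice carousel, fixed; black base disc, radius 158 mm. A fixed guard of 5 mm steel wires 30 degrees apart (uprights 154 mm from the axis; roof from 30 to 154 mm, its top at height 110 mm) leaves one 90 degree gap, the opening, on the carousel's own -x side, orange tab below; jars go in and out from above only there and pass under the roof elsewhere. Origin on the axis, at worktop height
- opening (a point): fixed point in the middle of the opening, where a bay's centre stands when that bay is at the opening: 105 mm from the axis along the carousel's own -x, at the height of the turntable's top face (32 mm above the worktop)
- turntable (a joint): angle (rad) of the wooden turntable, top face at height 32 mm; grows anticlockwise from above, starts near 0, range +-9. Six bays, one jar each. It clicks every 1.047 rad (0, +-1.047, ..), a bay then exactly at the opening; a spring draws it to the nearest click; turning takes up to 0.3 N m
- knob_grip (a point): centre of the red grip on top of the turntable's shaft, on the axis, at height 139 mm: an upright bar 36 mm long (point's x axis), 12 mm thick (point's y axis), from 122 to 156 mm high; it turns with the turntable; at angle 0 its length lies along the carousel's x axis. Grip it across its thickness and turn
- bay0 (a point): centre of bay 0 on the turntable's top face, 105 mm from the axis; it turns with the table, and is at the opening at turntable angle 0. A bay lies between radial walls (16 mm thick, 14 mm high), a hub disc (radius 60 mm, 14 mm high) and a rim (inner radius 143 mm, 12 mm high); the other bays are alike
- bay1 (a point): centre of bay 1 on the turntable's top face, 105 mm from the axis; it turns with the table, 60 degrees anticlockwise (from above) of bay 0
- bay2 (a point): centre of bay 2 on the turntable's top face, 105 mm from the axis; it turns with the table, 120 degrees anticlockwise (from above) of bay 0
- bay3 (a point): centre of bay 3 on the turntable's top face, 105 mm from the axis; it turns with the table, 180 degrees anticlockwise (from above) of bay 0
- bay4 (a point): centre of bay 4 on the turntable's top face, 105 mm from the axis; it turns with the table, 240 degrees anticlockwise (from above) of bay 0
- bay5 (a point): centre of bay 5 on the turntable's top face, 105 mm from the axis; it turns with the table, 300 degrees anticlockwise (from above) of bay 0
- empty_jar: empty clear glass jar with a red lid, about 0.1 kg, round and upright, 54 mm in diameter and 60 mm tall; stands in one of the carousel's bays at the start; origin at the centre of its underside, z up
- salt_jar: white jar with a white lid (salt), about 0.16 kg, round and upright, 54 mm in diameter and 60 mm tall; stands in one of the carousel's bays at the start; origin at the centre of its underside, z up
- pepper_jar: dark brown jar with a black lid, about 0.16 kg, round and upright, 54 mm in diameter and 60 mm tall; stands in one of the carousel's bays at the start; origin at the centre of its underside, z up
- new_jar1: full green jar with a green lid, about 0.16 kg, round and upright, 54 mm in diameter and 60 mm tall; stands on the worktop to the robot's right at the start; three or four of these are present; origin at the centre of its underside, z up
- new_jar2: full green jar with a green lid, about 0.16 kg, round and upright, 54 mm in diameter and 60 mm tall; stands on the worktop to the robot's right at the start; three or four of these are present; origin at the centre of its underside, z up
- new_jar3: full green jar with a green lid, about 0.16 kg, round and upright, 54 mm in diameter and 60 mm tall; stands on the worktop to the robot's right at the start; three or four of these are present; origin at the centre of its underside, z up
- new_jar4: full green jar with a green lid, about 0.16 kg, round and upright, 54 mm in diameter and 60 mm tall; stands on the worktop to the robot's right at the start; three or four of these are present; origin at the centre of its underside, z up
- mat: dark rubber draining mat, fixed to the worktop, 340 mm along its own x, 120 mm along y, 4 mm thick; the washing-up bottle and the mug stand on it about 120 mm from its middle, one towards each end; origin at the middle of its underside
- soap: orange washing-up bottle, 60 mm across, 190 mm tall, standing on one end of the mat; origin at the centre of its underside; leave it standing
- mug: blue mug, 74 mm across, 90 mm tall, with a handle that sticks out 37 mm from its side, standing on the other end of the mat (soap and mug may be swapped); origin at the centre of its underside; leave it standing
- sugar_tin: tin 72 mm across, 100 mm tall, blue band, standing on the worktop; origin at the centre of its underside; not part of the job
- glass_cup: clear drinking glass, 66 mm across, 100 mm tall; origin at the centre of its underside; not part of the job
- dip_bowl: white bowl, 110 mm across, 45 mm tall; origin at the centre of its underside; not part of the job
Things that resemble listed ones, but are neither listed nor needed, are in the scene too. Of the things that look like the empty_jar, the smallest one is meant. What is shaped like the new_jar3 but pink is not meant.

How it is judged:
By the outcome, as a careful person would: the job done as asked, in the order asked, and still so for the second after the job is handed in, with the robot touching nothing.
Of new_jar1, new_jar2, new_jar3, new_jar4 only 3 to 4 are there at a start; the rules pass over those that are not, and their reading is None.
At some moment in a run one of empty_jar, new_jar1, new_jar2, new_jar3, new_jar4 may be knocked a few centimetres aside while the robot is not near it.
It also fails if it takes over 210 s, if anything falls off the work surface, if the arm or the gripper's body presses on something with over 40 N, if the wrist force passes 120 N, or if a joint passes its speed limit or range.

## Working session

There is one attempt and no reset: what is moved stays moved. The work goes in short steps, Python scripts to look and compute and a tool call to move; the robot and the scene stay as the last step left them, time stands still between calls to the robot, and variables do not carry over. Pictures are saved under pics/ and viewed, and the job is handed in when it is done.

Besides the shell and the picture viewer there is one more tool, called after ">>>" as name(argument=value, ...) on one line, values as JSON. move_arm: Moves the arm, as the interface text tells. Its arguments: {"type":"object","properties":{"motion":{"type":"array","items":{"type":"number"}},"jaw":{"type":"number"},"force":{"type":"number"}},"required":["motion"]}

```bash
ls; mkdir -p pics
python3 - <<'E'
from rig import observe, cams
import cv2,numpy as np
print(observe())
for n in("top","side"):
    s=cams.snapshot(n); cv2.imwrite(f"pics/{n}0.png",s["frame"]); print(n,s["K"],s["cam_to_world"],[k for k in s])
    np.savez(f"{n}0.npz",**{k:s[k] for k in("frame","z_map","K","cam_to_world")})
E
```

```text
pics
{'t': 0.0, 'joint_pos': array([-1.32432184e+00,  3.79404611e-01,  1.73476895e+00, -1.33297012e-05,
        1.02851300e+00, -3.33218744e-02]), 'joint_velocities': array([-0.00049794, -0.00084184, -0.00071584, -0.00142964,  0.0006194 ,
        0.00072755]), 'effort': array([-7.92982522e-03, -7.63728046e+01, -4.34386647e+01,  6.46856264e-02,
        4.23528382e-02, -1.05115894e-04]), 'tool_pos': array([ 193.19266009, -672.40264735,  213.29688354]), 'tcp_rot': array([-3.38974746e-04,  7.98801031e-01, -6.01595058e-01, -4.29280645e-04]), 'contact_force': array([-0.39384966, -0.41114271, -0.18712444]), 'ft_torque': array([-0.00712499, -0.02586299, -0.0203189 ]), 'width': 1.0014886900724083}
top [[510.15186718   0.         276.16728409]
 [  0.         510.15186718 209.37721002]
 [  0.           0.           1.        ]] [[-2.27606409e-02  9.80364981e-01 -1.95873572e-01  2.77261447e+02]
 [-9.99682781e-01 -2.44315807e-02 -6.11846383e-03 -6.01864224e+01]
 [-1.07838287e-02  1.95672177e-01  9.80610069e-01  1.53578720e+03]
 [ 0.00000000e+00  0.00000000e+00  0.00000000e+00  1.00000000e+00]] ['frame', 'z_map', 'K', 'cam_to_world']
side [[456.20344402   0.         274.29815449]
 [  0.         456.20344402 212.31077676]
 [  0.           0.           1.        ]] [[-9.98884903e-01  2.12402892e-02 -4.21639713e-02  5.05466014e+02]
 [-4.39877128e-02 -7.43071777e-01  6.67764491e-01  7.87182405e+02]
 [-1.71473461e-02  6.68874566e-01  7.43177491e-01  1.05046337e+03]
 [ 0.00000000e+00  0.00000000e+00  0.00000000e+00  1.00000000e+00]] ['frame', 'z_map', 'K', 'cam_to_world']
```

View pics/top0.png

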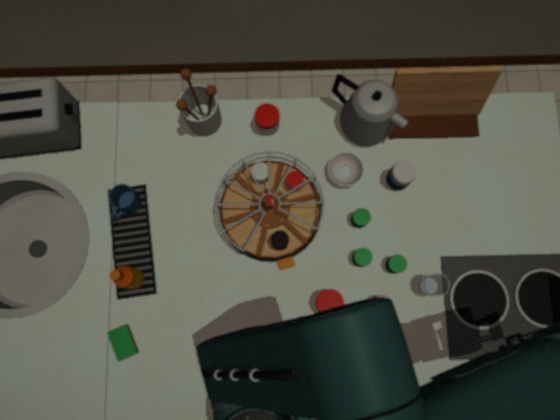

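View pics/side0.png

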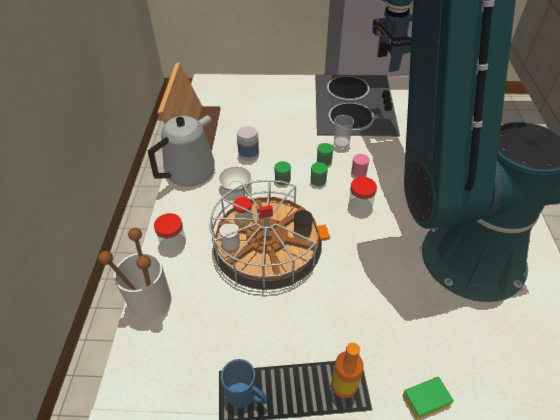

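The top view shows the carousel centre at about (269,203), with the orange tab at (287,263). The red-lid jar is in it at (295,180), salt at (260,172) and pepper at (280,240). The green jars are at (361,217), (362,257) and (397,263), and the larger red-lid jars at (267,117) and (329,301) are decoys. The mat is at the left, with the mug at (123,200) and the soap at (127,277).

```bash
cat > h.py <<'E'
import cv2,numpy as np
from rig import observe,cams
def load(n,i=0): return dict(np.load(f"{n}{i}.npz"))
def snap(n,i):
    s=cams.snapshot(n); cv2.imwrite(f"pics/{n}{i}.png",s["frame"]); np.savez(f"{n}{i}.npz",**{k:s[k] for k in("frame","z_map","K","cam_to_world")}); return s
def plane(s,u,v,z):
    K=s["K"];T=s["cam_to_world"];d=np.array([(u-K[0,2])/K[0,0],-(v-K[1,2])/K[1,1],-1.]);w=T[:3,:3]@d;o=T[:3,3]
    return (o+w*(z-o[2])/w[2])[:2]
def proj(s,p):
    T=s["cam_to_world"];c=T[:3,:3].T@(np.array(p,float)-T[:3,3]);K=s["K"]
    return np.array([K[0,2]+K[0,0]*c[0]/-c[2],K[1,2]-K[1,1]*c[1]/-c[2]])
def world(s):
    K=s["K"];T=s["cam_to_world"];h,w=s["z_map"].shape;u,v=np.meshgrid(np.arange(w),np.arange(h));z=s["z_map"]
    c=np.stack([(u-K[0,2])/K[0,0]*z,-(v-K[1,2])/K[1,1]*z,-z],-1); return c@T[:3,:3].T+T[:3,3]
def blobs(s,lo,hi,amin=15):
    hsv=cv2.cvtColor(s["frame"],cv2.COLOR_BGR2HSV);m=cv2.inRange(hsv,np.array(lo),np.array(hi))
    if lo[0]==0: m|=cv2.inRange(hsv,np.array([172,lo[1],lo[2]]),np.array([180,255,255]))
    n,l,st,c=cv2.connectedComponentsWithStats(m); W=world(s);out=[]
    for i in range(1,n):
        if st[i,4]>=amin:
            p=W[l==i]; out.append((c[i].round(1),st[i,4],st[i,:4],np.median(p,0).round(0),np.percentile(p[:,2],95).round(0)))
    return out
RNG={'green':((45,100,40),(85,255,255)),'red':((0,150,60),(6,255,255)),'orange':((7,150,80),(20,255,255))}
E
python3 - <<'E'
from h import *
for n in("top","side"):
    s=load(n)
    for k,(a,b) in RNG.items():
        for o in blobs(s,a,b): print(n,k,*o, plane(s,*o[0],60 if k=='green' else 92))
    big=cv2.resize(s["frame"][130:330,80:440] if n=='top' else s["frame"][90:330,180:420],None,fx=2.2,fy=2.2,interpolation=cv2.INTER_CUBIC)
    cv2.imwrite(f"pics/{n}0z.png",cv2.convertScaleAbs(big,alpha=1.5))
E
```

```text
top green [360.6 216.9] 243 [352 209  18  18] [ 543. -298.   61.] 66.0 [ 543.35172607 -298.30296895]
top green [362.  256.7] 251 [353 248  19  18] [ 426. -296.   61.] 66.0 [ 426.38264753 -295.89808415]
top green [396.5 263.4] 252 [388 255  18  18] [ 405. -393.   61.] 65.0 [ 404.7016505  -394.03795256]
top green [386.9 354.6] 2059 [350 303  65 109] [ 223. -187.  894.] 900.0 [ 152.02161039 -349.92437331]
top green [339.  367.4] 1727 [313 314  57 105] [ 211. -128.  895.] 900.0 [ 120.69516368 -215.10404003]
top green [122.  342.3] 614 [108 325  29  35] [201. 400.  32.] 37.0 [201.64835765 391.28503553]
top green [537.4 383. ] 209 [521 369  31  29] [ 159. -459.  694.] 714.0 [  67.77353863 -757.57929738]
top green [518.2 380.6] 18 [516 376   5  11] [ 166. -417.  718.] 727.0 [  75.18538118 -705.80998888]
top green [553.7 387.2] 20 [552 382   5  12] [ 149. -493.  673.] 676.0 [  55.85056271 -800.69915254]
top green [495.4 403.4] 518 [464 385  64  35] [ 141. -364.  763.] 798.0 [  17.15687206 -637.03142029]
top green [523.8 393.8] 72 [517 387  15  14] [ 146. -421.  723.] 731.0 [  40.39638555 -71
[... 3947 characters left out ...]
9  37.97944486]
side orange [272.4 246.3] 248 [266 230  15  33] [562.   9.  46.] 49.0 [559.54240121  47.16489095]
side orange [104.  256.3] 118 [ 98 251  13  12] [927. 195. 232.] 237.0 [999.47973023  93.76627903]
side orange [141.9 260.1] 74 [137 256  11  10] [839. 204. 234.] 237.0 [896.58922868 102.77441055]
side orange [229.2 259.9] 18 [227 258   5   5] [677.  61.  47.] 49.0 [669.32606514  94.96543706]
side orange [276.1 269. ] 42 [273 266   7   7] [549.  89.  46.] 49.0 [546.73304991 119.56508664]
side orange [348.9 364.5] 848 [334 343  29  41] [386. 388. 136.] 195.0 [378.60915871 364.80820923]
side orange [342.3 393. ] 88 [332 383  25  15] [389. 403.  22.] 35.0 [396.269387   426.79528849]
```

View pics/top0z.png

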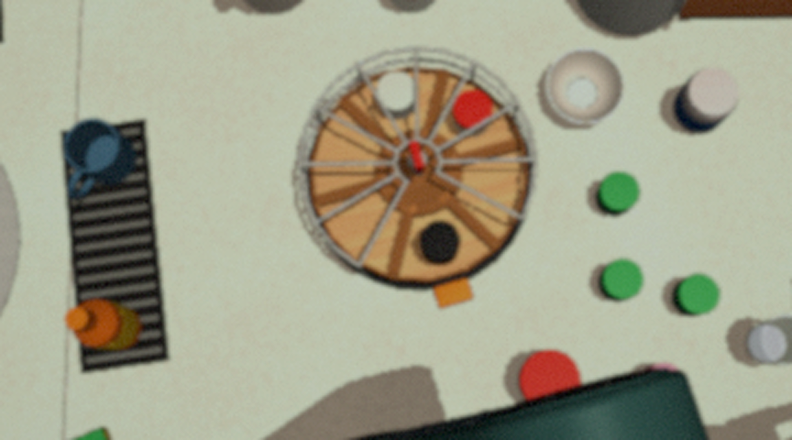

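View pics/side0z.png

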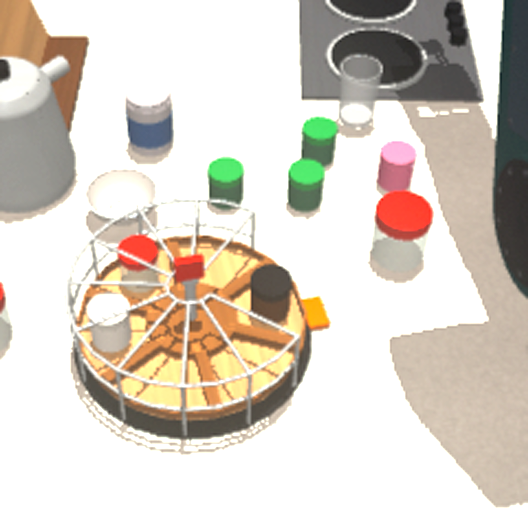

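The zooms show pepper in the bay at the opening (bay 0). Anticlockwise from it, empty is in bay 2 and salt in bay 3. I count three green jars so far, though the arm may hide a fourth. Next I'll measure the carousel more exactly.

Run:
```python
from h import *
from scipy.optimize import least_squares
for n in("top","side"):
    s=load(n);W=world(s); c0=np.array([582,-31])
    # knob
    d=np.hypot(W[...,0]-c0[0],W[...,1]-c0[1])
    hsv=cv2.cvtColor(s["frame"],cv2.COLOR_BGR2HSV)
    red=((hsv[...,0]<7)|(hsv[...,0]>172))&(hsv[...,1]>130)&(hsv[...,2]>50)
    k=red&(d<60)&(W[...,2]>110); p=W[k]; vv,uu=np.nonzero(k)
    top=p[:,2]>150
    P=np.array([plane(s,u,v,156) for u,v in zip(uu[top],vv[top])])
    C=np.cov(P.T);w,V=np.linalg.eigh(C);print(n,"knob",P.mean(0),np.sqrt(w),np.degrees(np.arctan2(V[1,1],V[0,1])),len(P))
    # base/ground: pixels z 0..30 annulus; table rim: z 40..50
    m=(W[...,2]>36)&(W[...,2]<56)&(d<170)
    if n=='top':
      vv,uu=np.nonzero(m);P=np.array([plane(s,u,v,44) for u,v in zip(uu,vv)])
      import math
      h=cv2.convexHull(P.astype(np.float32))[:,0]
      f=least_squares(lambda x:np.hypot(h[:,0]-x[0],h[:,1]-x[1])-x[2],[582,-31,150],loss='soft_l1');print("rim",f.x)
    m=(W[...,2]>100)&(W[...,2]<122)&(d>40)&(d<175)&(hsv[...,1]<90)
    vv,uu=np.nonzero(m);P=np.array([plane(s,u,v,108) for u,v in zip(uu,vv)])
    h=cv2.convexHull(P.astype(np.float32))[:,0];print("roof n",len(P),cv2.minEnclosingCircle(P.astype(np.float32)))
    # tab
    o=(hsv[...,0]>7)&(hsv[...,0]<22)&(hsv[...,1]>150)&(d>150)&(d<185)&(W[...,2]<30)
    q=W[o];print("tab",q.mean(0),q.min(0),q.max(0),np.degrees(np.arctan2(*(q.mean(0)[:2]-c0)[::-1])))
    # pepper
    dk=(W[...,2]>80)&(W[...,2]<105)&(d<140)&(hsv[...,2]<50)
    vv,uu=np.nonzero(dk);P=np.array([plane(s,u,v,92) for u,v in zip(uu,vv)]);print("pepper",P.mean(0),cv2.minEnclosingCircle(P.astype(np.float32)))
    wh=(W[...,2]>86)&(W[...,2]<98)&(np.hypot(W[...,0]-684,W[...,1]+4)<40)&(hsv[...,1]<60)&(hsv[...,2]>110)
    vv,uu=np.nonzero(wh);P=np.array([plane(s,u,v,92) for u,v in zip(uu,vv)]);print("salt",P.mean(0) if len(P) else 0,len(P))
```

```text
top knob [580.01294769 -32.34077879] [ 3.21652008 10.62558157] -166.5346630034806 51
rim [584.7539346  -33.13499035 151.76062907]
roof n 1089 ((580.9544677734375, -33.33577346801758), 156.261962890625)
tab [421.05451292 -73.87291817  11.99706283] [402.77223214 -97.16252221   2.30088779] [438.86603508 -49.57320687  21.36438486] -165.08383206216442
pepper [477.399773   -57.66835229] ((477.39263916015625, -59.01075744628906), 26.044189453125)
salt [682.81372805  -5.44538403] 205
side knob [581.24201422 -30.11807279] [4.70011331 9.97126092] -165.25515467155796 57
roof n 1052 ((580.6930541992188, -30.529537200927734), 159.27101135253906)
tab [417.66795831 -71.86919595  11.84340913] [400.60834489 -98.24479718   3.84717071] [435.02632401 -47.94907156  17.88386679] -166.03394104598627<stdin>:28: RuntimeWarning: Mean of empty slice.
  ret = ret.dtype.type(ret / rcount)
Traceback (most recent call last):
cv2.error: OpenCV(4.12.0) /io/opencv/modules/imgproc/src/shapedescr.cpp:201: error: (-215:Assertion failed) count >= 0 && (depth == CV_32F || depth == CV_32S) in function 'minEnclosingCircle'
```

```bash
cat >> h.py <<'E'
C=np.array([580.4,-31.8]);YAW=14.3
OP=C-105*np.array([np.cos(np.radians(YAW)),np.sin(np.radians(YAW))])
def cur():
    o=observe();w,a,b,c=o["tcp_rot"];phi=np.degrees(np.arctan2(2*(a*b+w*c),1-2*(b*b+c*c)))
    return o,np.array(o["tool_pos"]),phi
def plan(p1,phi1,n=None,vmax=45.,p0=None,phi0=None,ease=True):
    """rows to go from the present pose to p1 (mm), tool-x heading phi1 (deg)"""
    o,p,phi=cur()
    if p0 is None:p0=p
    if phi0 is None:phi0=phi
    p0=np.array(p0,float);p1=np.array(p1,float);d=p1-p0;dphi=phi1-phi0
    L=np.linalg.norm(d);nn=max(int(np.ceil(L*(1.35 if ease else 1)/vmax)),int(np.ceil(abs(dphi)/5)),1)
    if n:nn=max(n,nn)
    def sm(t):  # trapezoid
        if not ease or nn<4:return t
        r=.25;v=1/(1-r)
        return v*t*t/2/r if t<r else (v*(t-r/2) if t<1-r else 1-v*(1-t)**2/2/r)
    rows=[];q=p0.copy();f=phi0;tt=0
    for i in range(1,nn+1):
        tgt=p0+d*sm(i/nn);e=tgt-q;c,s=np.cos(np.radians(f)),np.sin(np.radians(f))
        sx=np.array([e[0]*c+e[1]*s,e[0]*s-e[1]*c,-e[2]])/60
        tr=-(phi0+dphi*i/nn-f)/5
        sx=np.clip(sx.round(2),-1,1);tr=float(np.clip(round(tr,2),-1,1));rows.append([*sx,tr])
        e=sx*60;q=q+np.array([e[0]*c+e[1]*s,e[0]*s-e[1]*c,-e[2]]);f-=5*tr
    print(f"from {p0.round(1)} {phi0:.1f} -> {p1.round(1)} {phi1:.1f} rows {nn} end {q.round(1)} {f:.1f}")
    for i in range(0,nn,10):
        print("  ["+", ".join(", ".join(f"{v:g}" for v in r) for r in rows[i:i+10])+"]")
    return q,f
def chain(*wps,p0=None,phi0=None):
    for w in wps: p0,phi0=plan(w[:3],w[3],*(w[4:]),p0=p0,phi0=phi0)
E
python3 - <<'E'
from h import *
chain((580.4,-31.8,185,104.3))
E
```

```text
from [ 193.2 -672.4  213.4] -74.0 -> [580.4 -31.8 185. ] 104.3 rows 36 end [580.5 -32.1 185.2] 104.3
  [-0.02, -0.02, 0, -0.99, -0.04, -0.06, 0, -0.99, -0.07, -0.11, 0.01, -0.99, -0.09, -0.16, 0.01, -0.99, -0.09, -0.21, 0, -0.99, -0.09, -0.27, 0.02, -0.99, -0.07, -0.32, 0.01, -0.99, -0.06, -0.38, 0.01, -0.99, -0.02, -0.44, 0.02, -0.99, 0.01, -0.46, 0.02, -0.99]
  [0.06, -0.46, 0.01, -0.99, 0.09, -0.45, 0.02, -0.99, 0.13, -0.45, 0.02, -1, 0.17, -0.43, 0.02, -0.99, 0.21, -0.41, 0.01, -0.99, 0.24, -0.39, 0.02, -0.99, 0.27, -0.38, 0.02, -0.99, 0.31, -0.34, 0.02, -0.99, 0.33, -0.32, 0.01, -0.99, 0.36, -0.29, 0.02, -0.99]
  [0.39, -0.26, 0.02, -0.99, 0.4, -0.22, 0.02, -0.99, 0.42, -0.19, 0.01, -0.99, 0.44, -0.15, 0.02, -0.99, 0.45, -0.11, 0.02, -0.99, 0.45, -0.07, 0.02, -0.99, 0.47, -0.03, 0.01, -0.99, 0.43, 0, 0.02, -0.99, 0.38, 0.04, 0.01, -0.99, 0.33, 0.07, 0.02, -0.99]
  [0.27, 0.07, 0.01, -0.99, 0.22, 0.08, 0.01, -0.99, 0.16, 0.08, 0, -0.99, 0.11, 0.07, 0.01, -0.99, 0.07, 0.04, 0, -0.99, 0.01, 0.02, 0, -0.99]
```

>>> move_arm(motion=[-0.2, -0.2, 0, -1, -0.5, -0.55, 0, 0, -0.55, -0.6, 0, 0, -0.55, -0.6, 0, 0, -0.55, -0.6, 0, 0, -0.55, -0.6, 0, 0, -0.55, -0.6, 0, 0, -0.55, -0.6, 0, 0, -0.55, -0.6, 0, 0, -0.55, -0.6, 0, 0], jaw=0.3, force=30)

```text
t: 1.35
tool_pos: [396.0, -266.8, 213.9]
tcp_rot: [0.0, 0.824, -0.566, 0.0]
contact_force: [0.2, -0.5, -0.2]
width: 0.701
```

Run:
```python
from h import *
print(cur());s=snap("top",1);snap("side",1)
chain((580.4,-31.8,200,cur()[2],4))
```

```text
({'t': 1.35, 'joint_pos': array([-6.41711797e-01,  1.95318746e-02,  2.17459351e+00, -1.07462326e-06,
        9.47458113e-01,  5.62211498e-01]), 'joint_velocities': array([ 0.79314292, -0.11935102,  0.12564296,  0.00251347, -0.00421029,
        0.78495235]), 'effort': array([-1.10500520e+01, -4.18380260e+01, -4.01010239e+01,  2.48983142e-02,
        1.24725122e-01, -1.70237705e+00]), 'tool_pos': array([ 395.99660837, -266.80609093,  213.89721651]), 'tcp_rot': array([ 6.17855491e-07,  8.24226576e-01, -5.66260145e-01,  4.55726453e-06]), 'contact_force': array([ 0.17250799, -0.48440758, -0.16954432]), 'ft_torque': array([-0.03086247, -0.08895652,  0.0077662 ]), 'width': 0.700699078516927}, array([ 395.99660837, -266.80609093,  213.89721651]), np.float64(-68.97968771581395))
from [ 396.5 -265.3  213.7] -68.8 -> [580.4 -31.8 200. ] -68.8 rows 9 end [580.6 -31.6 199.9] -68.8
  [-0.08, -0.14, 0.01, -0, -0.25, -0.42, 0.02, -0, -0.37, -0.62, 0.03, -0, -0.37, -0.64, 0.04, -0, -0.38, -0.63, 0.03, -0, -0.37, -0.63, 0.04, -0, -0.37, -0.62, 0.03, -0, -0.25, -0.42, 0.02, -0, -0.08, -0.15, 0.01, -0]
```

View pics/top1.png

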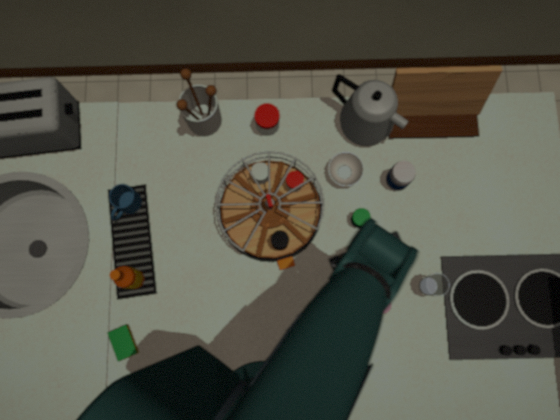

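View pics/side1.png

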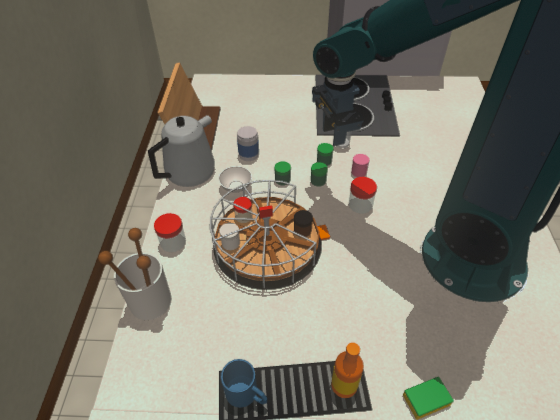

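The side view confirms exactly three green jars, at (283,172), (325,154) and (319,174), plus the pink decoy at (360,165). Next I go above the knob and turn to the gripping angle.

>>> move_arm(motion=[-0.3, -0.5, 0, -1, -0.25, -0.6, 0.05, -1, -0.25, -0.65, 0.05, -1, -0.2, -0.65, 0.05, -1, -0.15, -0.7, 0.05, -1, -0.1, -0.7, 0, -1, -0.05, -0.7, 0, -1, 0, -0.4, 0, -1, 0, 0, 0, -1, 0, 0, 0, -1])

```text
t: 2.7
tool_pos: [581.2, -22.9, 201.6]
tcp_rot: [0.0, 0.987, -0.163, -0.0]
contact_force: [0.2, 0.5, -0.3]
width: 0.705
```

>>> move_arm(motion=[0, 0, 0, -1, 0, 0, 0, -1, 0, 0, 0, -1, 0, 0, 0, -1, 0, 0, 0, -1, 0, 0, 0, -1, 0, 0, 0, -1, 0, 0, 0, -1, 0, 0, 0, -1, 0, 0, 0, -1])

```text
t: 3.95
tool_pos: [581.1, -23.3, 201.7]
tcp_rot: [-0.0, 0.963, 0.269, -0.0]
contact_force: [-0.2, -0.8, -0.6]
width: 0.697
```

>>> move_arm(motion=[0, 0, 0, -1, 0, 0, 0, -1, 0, 0, 0, -1, 0, 0, 0, -1, 0, 0, 0, -1, 0, 0, 0, -1, 0, 0, 0, -1, 0, 0, 0, -1, 0, 0, 0, -1, 0, 0, 0, -1])

```text
t: 5.2
tool_pos: [581.1, -23.3, 201.7]
tcp_rot: [-0.0, 0.759, 0.651, -0.0]
contact_force: [-0.3, -0.8, 0.0]
width: 0.699
```

Run:
```python
from h import *
chain((580.4,-31.8,cur()[1][2],104.3),(580.4,-31.8,123,104.3))
print(cur())
```

```text
from [581.1 -23.3 201.7] 81.2 -> [580.4 -31.8 201.7] 104.3 rows 5 end [580.6 -31.7 201.7] 104.3
  [-0.02, 0, -0, -0.92, -0.03, 0, -0, -0.93, -0.04, -0, -0, -0.92, -0.04, -0.01, -0, -0.93, -0.01, -0, -0, -0.92]
from [580.6 -31.7 201.7] 104.3 -> [580.4 -31.8 123. ] 104.3 rows 3 end [580.6 -31.7 123.1] 104.3
  [-0, -0, 0.44, -0, -0, -0, 0.43, -0, -0, -0, 0.44, -0]
({'t': 5.2, 'joint_pos': array([-8.01399882e-02,  2.10712283e-01,  1.98370837e+00, -1.04064492e-04,
        9.47566752e-01, -1.49695680e+00]), 'joint_velocities': array([-2.05794053e-03, -2.86010561e-05,  6.01599638e-04,  1.83983171e-04,
        9.07883532e-04, -6.91776953e-01]), 'effort': array([-1.09306075e-03, -5.94166803e+01, -4.08160615e+01, -2.50563707e-02,
        8.05568998e-02,  1.46285579e+00]), 'tool_pos': array([581.14498633, -23.32067446, 201.68217982]), 'tcp_rot': array([-1.10227044e-04,  7.59378591e-01,  6.50648995e-01, -1.69089563e-04]), 'contact_force': array([-0.32129831, -0.79412553,  0.01444522]), 'ft_torque': array([ 0.13023984, -0.10670568,  0.00301681]), 'width': 0.6994426234853347}, array([581.14498633, -23.32067446, 201.68217982]), np.float64(81.18110572569348))
```

>>> move_arm(motion=[0, 0, 0, -1, 0, 0, 0, -1, 0, 0, 0, -1, 0, 0, 0, -1, 0, 0, 0, -0.65, -0.13, -0.05, 0.3, 0, 0, 0, 0.5, 0, 0, 0, 0.4, 0, 0, 0, 0.1, 0, 0, 0, 0, 0])

```text
t: 6.45
tool_pos: [580.0, -31.4, 123.5]
tcp_rot: [-0.0, 0.614, 0.789, -0.0]
contact_force: [-0.0, 0.6, -0.3]
width: 0.699
```

>>> move_arm(motion=[0, 0, 0, 0, 0, 0, 0, 0, 0, 0, 0, 0, 0, 0, 0, 0, 0, 0, 0, 0], jaw=1, force=30)

```text
t: 7.08
tool_pos: [580.5, -31.3, 124.1]
tcp_rot: [0.0, 0.614, 0.79, -0.0]
contact_force: [4.9, -33.5, -5.9]
width: 0.184
```

Run:
```python
from h import *
o,p,f=cur();print(p,f,o["contact_force"],o["ft_torque"],o["width"]*91)
```

```text
[580.45049054 -31.31906195 124.07452392] 104.30953215270794 [  4.93048054 -33.54122414  -5.87507447] [-5.71506861 -0.85082336  0.31725848] 16.781258898767497
```

>>> move_arm(motion=[0, 0, 0, 0, 0, 0, 0, 0], force=20)

```text
t: 7.32
tool_pos: [581.0, -33.7, 124.0]
tcp_rot: [0.002, 0.613, 0.79, -0.001]
contact_force: [4.1, -31.0, -5.6]
width: 0.135
```

Run:
```python
from h import *
o,p,f=cur();print(p,f,o["contact_force"],o["ft_torque"],o["width"]*91)
```

```text
[581.01199111 -33.73268883 124.04635712] 104.35972765994835 [  4.10880765 -30.99757625  -5.56326036] [-4.84356375 -0.78760618  0.17708375] 12.271082684970128
```

>>> move_arm(motion=[-0.04, 0, 0, 0, 0, 0, 0, 0], force=25)

```text
t: 7.58
tool_pos: [581.0, -33.9, 124.0]
tcp_rot: [0.0, 0.614, 0.79, -0.0]
contact_force: [0.4, -8.4, 0.2]
width: 0.13
```

Run:
```python
from h import *
o,p,f=cur();print(p,f,o["contact_force"],o["ft_torque"],o["width"]*91)
```

```text
[580.99380758 -33.88090242 124.02638962] 104.3106852543451 [ 0.372862   -8.43320449  0.16152352] [-1.31594051 -0.1968023   0.363056  ] 11.795078176838626
```

>>> move_arm(motion=[-0.01, 0, 0, 1, 0, 0, 0, 1, 0, 0, 0, 1, 0, 0, 0, 1, 0, 0, 0, 1, 0, 0, 0, 1, 0, 0, 0, 1, 0, 0, 0, 1, 0, 0, 0, 1, 0, 0, 0, 1])

```text
t: 8.82
tool_pos: [581.1, -33.6, 124.0]
tcp_rot: [-0.0, 0.891, 0.455, 0.0]
contact_force: [0.5, 0.8, 0.8]
width: 0.128
```

Run:
```python
from h import *
o,p,f=cur();print(p,f,o["contact_force"],o["ft_torque"],o["width"]*91)
snap("side",2)
```

```text
[581.10317603 -33.58799309 124.02322583] 54.12126931617013 [0.54554675 0.84487069 0.75289194] [ 0.04420361 -0.21035296  0.00759683] 11.671722685936334
```

View pics/side2.png

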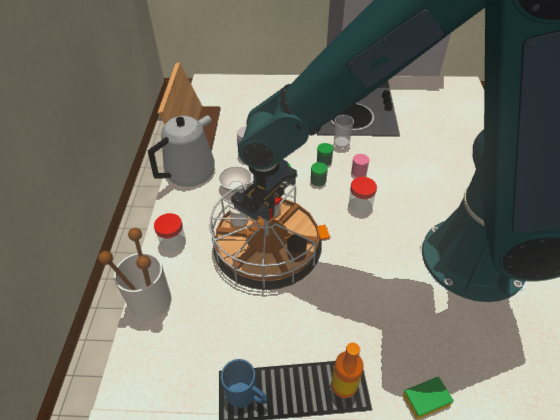

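The table turns with the grip: pepper has moved from (303,222) to (297,243), and the forces are small. I continue to 120°.

>>> move_arm(motion=[0, 0, 0, 1, 0, 0, 0, 1, 0, 0, 0, 1, 0, 0, 0, 1, 0, 0, 0, 1, 0, 0, 0, 1, 0, 0, 0, 1, 0, 0, 0, 1, 0, 0, 0, 1, 0, 0, 0, 1])

```text
t: 10.12
tool_pos: [581.4, -33.4, 124.0]
tcp_rot: [-0.0, 0.999, 0.037, 0.0]
contact_force: [4.3, 3.1, -2.8]
width: 0.128
```

>>> move_arm(motion=[0, 0, 0, 1, 0, 0, 0, 1, 0, 0, 0, 1, 0, 0, 0, 1, 0, 0, 0, 0, 0, 0, 0, 0])

```text
t: 10.88
tool_pos: [581.6, -33.4, 124.0]
tcp_rot: [-0.0, 0.991, -0.136, 0.001]
contact_force: [4.9, 3.1, -2.9]
width: 0.13
```

Run:
```python
from h import *
o,p,f=cur();print(p,f,o["contact_force"],o["ft_torque"],o["width"]*91)
```

```text
[581.55255868 -33.41925965 124.00339335] -15.60512381612481 [ 4.93044549  3.07023487 -2.93292284] [ 0.48094632 -0.74126416  0.30776787] 11.84287628440916
```

>>> move_arm(motion=[0, 0, 0, 0, 0, 0, 0, 0, 0, 0, -0.3, 0, 0, 0, -0.5, 1, 0, 0, -0.4, 1, 0, 0, 0, 1, 0, 0, 0, 1, 0, 0, 0, 1, 0, 0, 0, 1, 0, 0, 0, 1], jaw=0.2)

```text
t: 12.12
tool_pos: [581.2, -33.9, 197.3]
tcp_rot: [-0.0, 0.903, -0.43, 0.0]
contact_force: [-0.3, -0.0, -0.4]
width: 0.797
```

```bash
sed -i 's/^C=.*/C=np.array([581.8,-33.4]);YAW=14.3/' h.py
python3 - <<'E'
from h import *
o,p,f=cur();print(p,f,o["contact_force"],o["ft_torque"],o["width"]*91,OP)
snap("side",3);s=snap("top",3)
for n in("side","top"):
  s=load(n,3)
  for o in blobs(s,*RNG['red']): print(n,*o,plane(s,*o[0],92))
E
```

```text
[581.17755176 -33.94078349 197.2930052 ] -50.87722224083901 [-0.2519258  -0.02741416 -0.39608015] [-0.09122532 -0.06149679  0.01590156] 72.55768136693476 [480.0533482  -59.33489634]
side [363.2 186.7] 419 [351 177  26  21] [ 300. -189.   87.] 91.0 [ 300.9224289  -183.55988733]
side [265.2 211.5] 86 [262 203   7  18] [581. -22. 153.] 158.0 [585.74993432 -76.37254084]
side [302.6 217.9] 258 [294 210  19  17] [480. -55.  92.] 96.0 [479.90713216 -55.30470159]
side [167.4 225.1] 513 [154 213  27  25] [856. -22.  87.] 90.0 [854.02919988 -17.90267424]
top [266.5 115.7] 475 [255 104  24  24] [854. -30.  88.] 93.0 [852.53748323 -28.73260081]
top [329.1 302.4] 564 [316 290  27  26] [ 299. -192.   88.] 93.0 [ 298.19142135 -192.37745785]
```

View pics/side3.png

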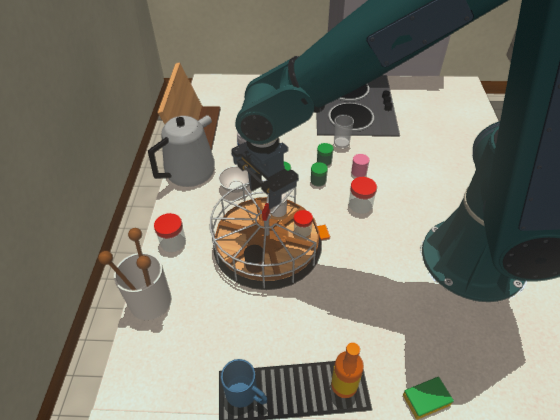

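View pics/top3.png

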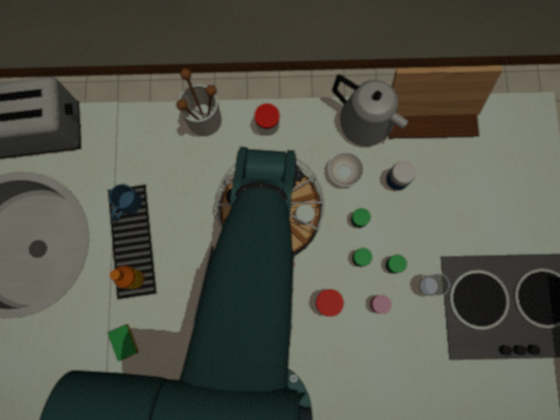

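Side view: the red lid is at (303,218), at the opening, which puts the jar at about (479,-59). Going to grasp it.

>>> move_arm(motion=[0, 0, 0, 1, 0, 0, 0, 1, 0, 0, 0, 1, 0, 0, 0, 1, 0, 0, 0, 1, 0, 0.3, 0, 0, 0, 0.6, 0, 0, 0, 0.6, 0, 0, 0, 0.24, 0, 0, 0, 0, 0, 0])

```text
t: 13.48
tool_pos: [479.5, -59.9, 196.4]
tcp_rot: [-0.0, 0.79, -0.613, 0.0]
contact_force: [1.1, -0.7, 0.7]
width: 0.801
```

Run:
```python
from h import *
chain((480,-59,54,-75.7))
```

```text
from [479.5 -59.9 196.4] -75.7 -> [480. -59.  54.] -75.7 rows 5 end [479.9 -59.2  54.2] -75.7
  [-0, -0, 0.25, 0, -0, -0, 0.62, 0, -0.01, -0.01, 0.63, 0, -0, -0, 0.62, 0, -0, -0, 0.25, 0]
```

>>> move_arm(motion=[0, 0, 0.3, 0, 0, 0, 0.6, 0, 0, 0, 0.6, 0, 0, 0, 0.5, 0, 0, 0, 0.3, 0, 0, 0, 0.08, 0, 0, 0, 0, 0])

```text
t: 14.35
tool_pos: [480.5, -59.6, 53.3]
tcp_rot: [-0.0, 0.79, -0.613, 0.0]
contact_force: [-0.1, 0.2, 0.4]
width: 0.799
```

>>> move_arm(motion=[0, 0, 0, 0, 0, 0, 0, 0, 0, 0, 0, 0, 0, 0, 0, 0], jaw=1, force=12)

```text
t: 14.85
tool_pos: [480.3, -59.7, 53.7]
tcp_rot: [-0.0, 0.79, -0.614, 0.0]
contact_force: [-1.7, 0.8, 7.0]
width: 0.586
```

Run:
```python
from h import *
o,p,f=cur();print(p,f,o["contact_force"],o["ft_torque"],o["width"]*91,OP)
```

```text
[480.25344916 -59.73496316  53.70049401] -75.7146251531475 [-1.73879854  0.84890375  7.0059099 ] [ 0.0224212   0.17292526 -0.0373411 ] 53.34976601286689 [480.0533482  -59.33489634]
```

>>> move_arm(motion=[0, 0, -0.2, 0, 0, 0, -0.4, 0, 0, 0, -0.6, 0, 0, 0, -0.6, 0, 0, 0, -0.2, 0, 0, 0, 0, 0], force=15)

```text
t: 15.6
tool_pos: [480.0, -59.7, 173.6]
tcp_rot: [-0.0, 0.79, -0.614, 0.001]
contact_force: [-0.1, 0.2, -1.0]
width: 0.589
```

Run:
```python
from h import *
o,p,f=cur();print(p,f,o["width"]*91)
for n in("top","side"):
  s=load(n,3);W=world(s);hsv=cv2.cvtColor(s["frame"],cv2.COLOR_BGR2HSV)
  reg=(W[...,1]>300)&(W[...,1]<480)&(W[...,0]>300)&(W[...,0]<680)
  for nm,m,zr in(("soap",(hsv[...,0]>5)&(hsv[...,0]<28)&(hsv[...,1]>120),(20,200)),("mug",(hsv[...,0]>90)&(hsv[...,0]<125)&(hsv[...,1]>60),(10,110))):
    k=reg&m&(W[...,2]>zr[0])&(W[...,2]<zr[1]);q=W[k]
    for lo,hi in((20,60),(60,100),(80,100),(100,150),(150,200)):
      a=q[(q[:,2]>lo)&(q[:,2]<hi)]
      if len(a)>8: print(n,nm,lo,hi,len(a),a.min(0).round(0),a.max(0).round(0),a.mean(0).round(0))
  big=cv2.resize(s["frame"][165:315,90:180] if n=='top' else s["frame"][330:420,200:390],None,fx=4,fy=4,interpolation=cv2.INTER_CUBIC)
  cv2.imwrite(f"pics/mat{n}.png",cv2.convertScaleAbs(big,alpha=1.6))
```

```text
[479.95397141 -59.67662775 173.59938618] -75.71968863999702 53.62224816165509
top soap 20 60 66 [353. 345.  20.] [405. 370.  59.] [376. 352.  41.]
top soap 60 100 88 [352. 346.  60.] [409. 382. 100.] [376. 354.  80.]
top soap 80 100 42 [353. 346.  81.] [409. 368. 100.] [378. 353.  91.]
top soap 100 150 298 [352. 345. 100.] [410. 398. 150.] [379. 365. 130.]
top soap 150 200 129 [367. 362. 150.] [394. 389. 200.] [381. 372. 184.]
top mug 20 60 259 [556. 360.  20.] [651. 434.  60.] [610. 401.  40.]
top mug 60 100 306 [554. 360.  60.] [652. 435. 100.] [608. 401.  82.]
top mug 80 100 175 [562. 360.  80.] [652. 435. 100.] [608. 398.  90.]
side soap 20 60 177 [357. 372.  20.] [412. 408.  60.] [389. 400.  41.]
side soap 60 100 222 [355. 370.  60.] [412. 408. 100.] [389. 399.  81.]
side soap 80 100 119 [355. 370.  80.] [412. 408. 100.] [389. 399.  91.]
side soap 100 150 564 [354. 351. 100.] [411. 407. 150.] [386. 390. 129.]
side soap 150 200 251 [369. 364. 150.] [396. 391. 199.] [383. 381. 184.]
side mug 20 60 433 [556. 364.  20.] [650. 437.  60.] [611. 403.  40.]
side mug 60 100 601 [556. 361.  60.] [654. 438.  98.] [608. 405.  82.]
side mug 80 100 349 [568. 361.  80.] [654. 435.  98.] [612. 404.  90.]
```

View pics/mattop.png

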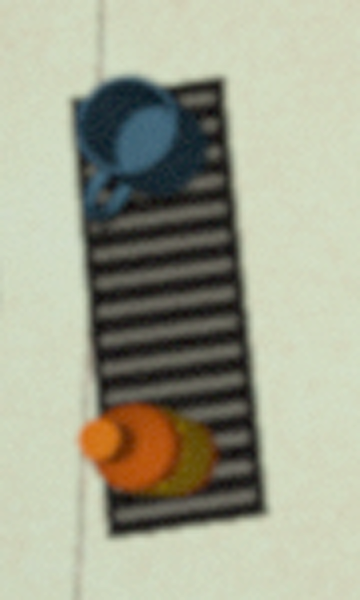

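View pics/matside.png

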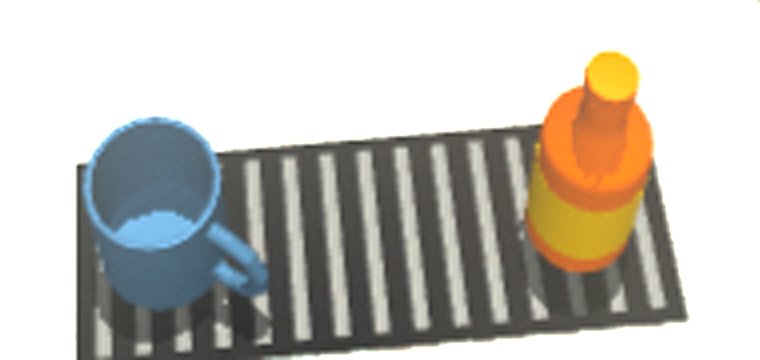

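The soap stands at about (382,374) and the mug at about (616,396), handle pointing inward, so the midpoint is about (499,385). I'm carrying the jar there with the jaw across the mat.

>>> move_arm(motion=[0, 0, 0, 1, 0, 0, 0, 1, -0.3, 0, 0, 0, -0.6, -0.1, 0, 0, -0.7, -0.1, 0, 0, -0.7, -0.1, 0, 0, -0.7, -0.1, 0, 0, -0.7, -0.1, 0, 0, -0.7, -0.1, 0, 0, -0.7, -0.1, 0, 0])

```text
t: 16.85
tool_pos: [497.7, 250.7, 172.1]
tcp_rot: [0.001, 0.734, -0.679, -0.0]
contact_force: [0.5, -0.7, -1.1]
width: 0.591
```

>>> move_arm(motion=[-0.7, -0.1, 0, 0, -0.7, -0.1, 0, 0, -0.6, 0, 0, 0, -0.27, 0, 0, 0, 0, 0, 0.3, 0, 0, 0, 0.5, 0, 0, 0, 0.6, 0, 0, 0, 0.4, 0, 0, 0, 0, 0])

```text
t: 17.98
tool_pos: [499.0, 383.2, 62.3]
tcp_rot: [0.002, 0.733, -0.68, -0.0]
contact_force: [-0.5, 0.3, -1.0]
width: 0.592
```

Run:
```python
from h import *
chain((499.3,385.5,28,cur()[2]))
snap("side",4)
```

```text
from [499.  383.2  62.3] -85.7 -> [499.3 385.5  28. ] -85.7 rows 2 end [499.5 385.6  28.1] -85.7
  [-0.02, -0, 0.29, -0, -0.02, -0.01, 0.28, -0]
```

View pics/side4.png

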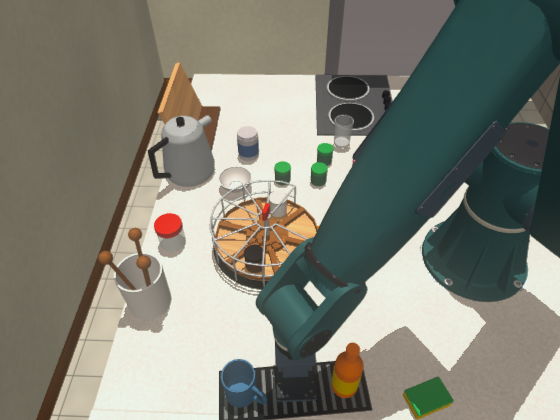

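The jar is between the mug at (240,382) and the soap at (347,372). Lowering slowly.

>>> move_arm(motion=[-0.04, 0, 0.3, 0, 0, 0, 0.2, 0, 0, 0, 0.08, 0, 0, 0, 0.03, 0, 0, 0, 0, 0, 0, 0, 0, 0])

```text
t: 18.77
tool_pos: [500.6, 387.9, 28.9]
tcp_rot: [-0.0, 0.733, -0.68, 0.0]
contact_force: [-0.5, -0.5, -0.8]
width: 0.588
```

Run:
```python
from h import *
o,p,f=cur();print(p,f,o["contact_force"],o["ft_torque"],o["width"]*91)
```

```text
[500.63620993 387.89492453  28.90509597] -85.71734713961044 [-0.4851053  -0.51769747 -0.7965992 ] [0.01596274 0.04524165 0.01790389] 53.47354253961538
```

>>> move_arm(motion=[0.04, 0.02, 0.02, 0, 0, 0, 0.02, 0, 0, 0, 0.02, 0, 0, 0, 0, 0])

```text
t: 19.27
tool_pos: [499.5, 385.1, 25.5]
tcp_rot: [0.0, 0.733, -0.68, 0.0]
contact_force: [-3.8, -3.5, 11.0]
width: 0.589
```

Contact at 11 N, so I release. The jaw opens partway and the arm lifts.

>>> move_arm(motion=[0, 0, -0.02, 0, 0, 0, 0, 0, 0, 0, 0, 0, 0, 0, 0, 0, 0, 0, -0.2, 0, 0, 0, -0.5, 0, 0, 0, -0.7, 0, 0, 0, -0.7, 0, 0, 0, -0.5, 0, 0, 0, 0, 0], jaw=0.2)

```text
t: 20.52
tool_pos: [500.6, 386.1, 185.5]
tcp_rot: [-0.002, 0.733, -0.68, 0.0]
contact_force: [-0.1, -0.3, -0.5]
width: 0.799
```

Run:
```python
from h import *
o,p,f=cur();print(p,f)
s=snap("side",5);t=snap("top",5)
cv2.imwrite("pics/s5z.png",cv2.resize(s["frame"][320:420,180:400],None,fx=3,fy=3))
for n,s in(("side",s),("top",t)):
  for k in("green","red"):
    for o in blobs(s,*RNG[k]):
      if o[3][2]<110: print(n,k,*o,plane(s,*o[0],60 if k=='green' else 64))
```

```text
[500.61837078 386.12781444 185.47029991] -85.7149496293697
side green [324.9 149.2] 163 [318 143  15  13] [ 405. -392.   59.] 64.0 [ 405.7538653  -389.81062102]
side green [282.2 167.7] 165 [275 162  16  13] [ 545. -296.   60.] 63.0 [ 544.81685797 -295.48415056]
side green [318.8 168.8] 193 [311 162  16  15] [ 427. -294.   59.] 64.0 [ 428.02467721 -293.25999241]
side green [428.4 396. ] 1104 [405 377  49  39] [202. 403.  30.] 33.0 [209.96448968 414.23330376]
side red [167.4 225. ] 508 [154 213  27  25] [856. -22.  87.] 90.0 [864.28739892 -41.79433355]
side red [293.5 383.2] 270 [282 377  24  15] [497. 399.  64.] 67.0 [497.69294559 399.05716114]
top green [360.6 217. ] 244 [352 209  18  18] [ 543. -298.   61.] 67.0 [ 543.05353839 -298.28652677]
top green [362.  256.7] 254 [353 248  19  18] [ 426. -296.   60.] 66.0 [ 426.38264753 -295.89808415]
top green [396.4 263.4] 252 [388 255  18  18] [ 405. -394.   61.] 67.0 [ 404.70847774 -393.75057897]
top red [266.5 115.6] 475 [255 104  24  24] [855. -28.  88.] 93.0 [864.01735555 -28.12876402]
top red [127.5 241.6] 100 [120 237  16  10] [487. 383.  66.] 71.0 [486.29702064 384.38136931]
top red [329.1 302.4] 566 [316 290  27  26] [ 299. -192.   88.] 93.0 [ 298.59732554 -194.94109672]
```

View pics/s5z.png

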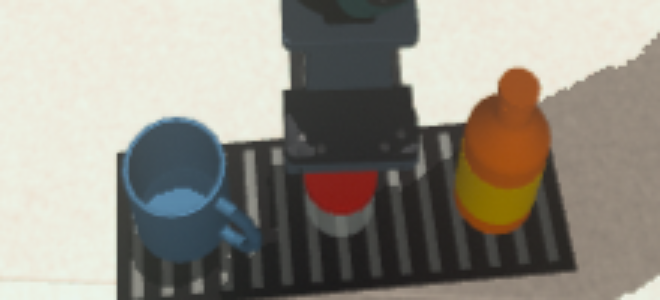

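View pics/top5.png

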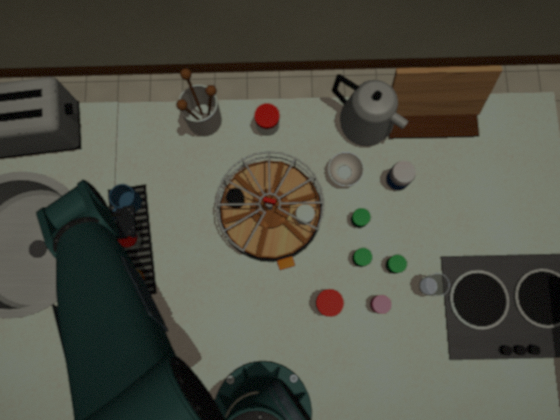

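The lid is at (293,383) in the side view, upright between the mug and soap, and will get a clear look later. Bay 2 is free at the opening. Now to the green jar at about (428,-297).

>>> move_arm(motion=[0, 0, 0, -1, 0.2, 0.1, 0, -1, 0.5, 0.2, 0, 0, 0.7, 0.26, 0, 0, 0.7, 0.26, 0, 0, 0.7, 0.26, 0, 0, 0.7, 0.26, 0, 0, 0.7, 0.26, 0, 0, 0.7, 0.26, 0, 0, 0.7, 0.26, 0, 0])

```text
t: 21.88
tool_pos: [456.9, 27.2, 181.2]
tcp_rot: [0.001, 0.79, -0.614, -0.001]
contact_force: [0.3, 0.5, 0.0]
width: 0.798
```

>>> move_arm(motion=[0.7, 0.26, 0, 0, 0.7, 0.26, 0, 0, 0.7, 0.26, 0, 0, 0.7, 0.26, 0, 0, 0.7, 0.26, 0, 0, 0.7, 0.26, 0.1, 0, 0.5, 0.26, 0.3, 0, 0.2, 0.1, 0.3, 0, 0, 0, 0, 0])

```text
t: 23.0
tool_pos: [417.4, -284.5, 138.3]
tcp_rot: [0.0, 0.789, -0.614, -0.002]
contact_force: [-0.3, 0.3, 0.8]
width: 0.801
```

Run:
```python
from h import *
s=snap("side",6)
for o in blobs(s,*RNG['green'])+blobs(s,*RNG['red']):
  if o[3][2]<110: print(*o,plane(s,*o[0],60)+[.5,-3.5])
chain((428,-297,24,-75.7))
cv2.imwrite("pics/s6z.png",cv2.resize(s["frame"][320:420,180:400],None,fx=3,fy=3))
```

```text
[319.9 150. ] 36 [318 145   6  10] [ 423. -382.   58.] 219.0 [ 422.9396665  -388.83115313]
[282.2 167.7] 162 [275 162  16  13] [ 545. -296.   60.] 63.0 [ 545.31685797 -298.98415056]
[318.9 168.9] 172 [311 163  16  13] [ 428. -293.   60.] 64.0 [ 428.21664407 -296.29867667]
[428.3 396.1] 1101 [405 377  48  39] [202. 403.  30.] 34.0 [210.71435529 410.95340417]
[363.1 187. ] 438 [351 176  26  22] [ 300. -187.   87.] 90.0 [ 295.00951837 -218.15746833]
[167.4 225.1] 513 [154 213  27  25] [855. -22.  87.] 90.0 [866.16660018 -48.28186782]
[293.2 378. ] 492 [282 366  24  25] [499. 388.  64.] 68.0 [499.00333469 382.49599709]
from [ 418.1 -284.2  139.2] -75.8 -> [ 428. -297.   24.] -75.7 rows 4 end [ 428.1 -297.1   24. ] -75.7
  [0.04, -0.02, 0.32, -0, 0.08, -0.03, 0.64, -0.01, 0.09, -0.04, 0.64, 0, 0.04, -0.02, 0.32, -0]
```

View pics/side6.png

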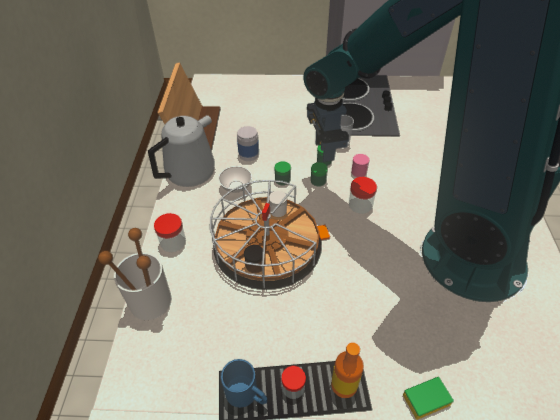

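The red-lid jar stands on the mat at (293,378), midway. Green B is unmoved at (319,172). Descending on it.

>>> move_arm(motion=[0.15, -0.06, 0, 0, 0.1, -0.05, 0.2, 0, 0, 0, 0.5, 0, 0, 0, 0.6, 0, 0, 0, 0.4, 0, 0, 0, 0.2, 0, 0, 0, 0, 0])

```text
t: 23.92
tool_pos: [428.9, -297.4, 25.6]
tcp_rot: [0.0, 0.79, -0.614, -0.0]
contact_force: [0.2, 0.3, 0.7]
width: 0.798
```

>>> move_arm(motion=[0, 0, 0, 0, 0, 0, 0, 0, 0, 0, 0, 0, 0, 0, 0, 0], jaw=1, force=15)

```text
t: 24.42
tool_pos: [429.4, -298.1, 27.0]
tcp_rot: [-0.0, 0.79, -0.614, 0.001]
contact_force: [-1.2, 1.3, 8.7]
width: 0.592
```

>>> move_arm(motion=[0, 0, -0.3, 0, 0, 0, -0.6, 0, 0, 0, -0.8, 0, -0.3, -0.15, -0.6, 0, -0.6, -0.3, -0.1, 0, -0.7, -0.35, 0, 0, -0.7, -0.35, 0, 0, -0.7, -0.35, 0, 0, -0.45, -0.2, 0, 0, -0.15, -0.1, 0, 0])

```text
t: 25.68
tool_pos: [480.3, -60.5, 171.0]
tcp_rot: [-0.0, 0.79, -0.613, 0.0]
contact_force: [0.8, -0.7, -1.6]
width: 0.586
```

Run:
```python
from h import *
s=snap("side",7)
chain((OP[0],OP[1],65,-75.7))
```

```text
from [480.7 -60.5 171. ] -75.6 -> [480.1 -59.3  65. ] -75.7 rows 4 end [479.9 -59.5  64.8] -75.7
  [-0, 0, 0.29, 0, -0.01, 0, 0.59, 0.01, -0.01, 0.01, 0.59, -0, -0, -0, 0.3, 0]
```

View pics/side7.png

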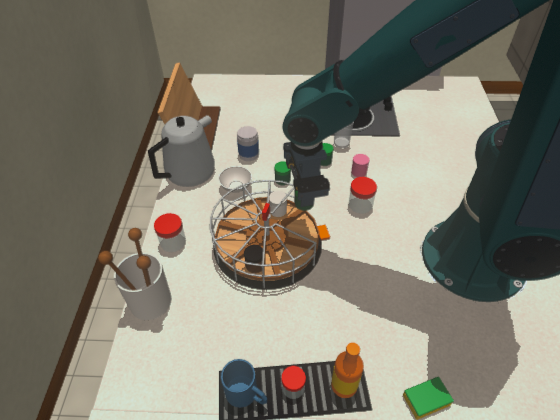

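The jar hangs over the opening at about (303,200). Lowering it.

>>> move_arm(motion=[-0.02, 0.01, 0.3, 0, 0, 0, 0.6, 0, 0, 0, 0.5, 0, 0, 0, 0.3, 0, 0, 0, 0.1, 0, 0, 0, 0.05, 0, 0, 0, 0, 0])

```text
t: 26.6
tool_pos: [479.8, -61.0, 59.7]
tcp_rot: [-0.0, 0.789, -0.614, 0.0]
contact_force: [-0.9, 0.1, -0.5]
width: 0.59
```

Run:
```python
from h import *
o,p,f=cur();print(p,f,o["contact_force"],o["ft_torque"],OP)
```

```text
[479.78113696 -60.96902628  59.69104001] -75.73091286695373 [-0.87672051  0.07447752 -0.47263873] [-0.02538598 -0.02321963  0.04599053] [480.0533482  -59.33489634]
```

>>> move_arm(motion=[-0.02, 0, 0.02, 0, 0, 0, 0.02, 0, 0, 0, 0.02, 0, 0, 0, 0, 0])

```text
t: 27.1
tool_pos: [480.5, -59.7, 56.9]
tcp_rot: [-0.001, 0.79, -0.614, 0.001]
contact_force: [-2.8, -0.4, 16.0]
width: 0.59
```

Run:
```python
from h import *
o,p,f=cur();print(p,f,o["contact_force"],o["ft_torque"],OP)
```

```text
[480.46890081 -59.73294576  56.92858007] -75.7055984597659 [-2.82489476 -0.35782076 16.01904302] [-0.11786053  0.42980961 -0.00564698] [480.0533482  -59.33489634]
```

>>> move_arm(motion=[0, 0, -0.04, 0, 0, 0, 0, 0, 0, 0, 0, 0, 0, 0, -0.3, 0, 0, 0, -0.6, 0, 0, 0, -0.7, 0, 0, 0, -0.6, -1, 0, 0, 0, -1, 0, 0, 0, -1, 0, 0, 0, -1], jaw=0.2)

```text
t: 28.35
tool_pos: [479.0, -59.5, 189.9]
tcp_rot: [-0.0, 0.885, -0.466, -0.0]
contact_force: [0.1, 0.9, 0.4]
width: 0.797
```

>>> move_arm(motion=[0, 0, 0, -1, 0, 0, 0, -1, 0, 0, 0, -1, 0, 0, 0, -1, 0, 0, 0, -1, 0, 0, 0, -1, 0, 0, 0, -1, 0, 0, 0, -1, 0, 0, 0, 0])

```text
t: 29.48
tool_pos: [479.0, -59.5, 189.8]
tcp_rot: [-0.0, 0.991, -0.137, -0.0]
contact_force: [-0.3, -0.1, -0.1]
width: 0.8
```

Run:
```python
from h import *
s=snap("top",8);s=snap("side",8)
cv2.imwrite("pics/s8z.png",cv2.resize(s["frame"][170:300,200:340],None,fx=4,fy=4))
chain((*C,cur()[1][2],-15.7),(*C,123,-15.7))
print(cur()[0]['width'])
```

```text
from [479.  -59.5 189.8] -15.8 -> [581.8 -33.4 189.8] -15.7 rows 4 end [581.7 -33.7 189.8] -15.7
  [0.25, -0.15, -0, -0.01, 0.52, -0.29, -0, -0, 0.51, -0.3, -0, -0.01, 0.25, -0.14, -0, -0.01]
from [581.7 -33.7 189.8] -15.7 -> [581.8 -33.4 123. ] -15.7 rows 3 end [581.7 -33.7 123.2] -15.7
  [0, -0, 0.37, 0, 0, -0, 0.37, 0, 0, -0, 0.37, 0]
0.8033693666874685
```

View pics/s8z.png

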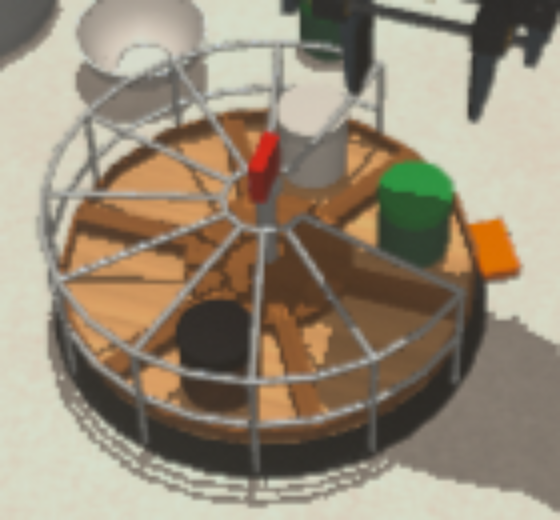

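Side zoom: the green jar stands upright in the bay at the opening, next to the orange tab. Going to the knob for one click anticlockwise.

>>> move_arm(motion=[0.25, -0.15, 0, 0, 0.5, -0.3, 0, 0, 0.5, -0.3, 0, 0, 0.28, -0.13, 0, 0, 0, 0, 0, 0, 0, 0, 0.3, 0, 0, 0, 0.4, 0, 0, 0, 0.3, 0, 0, 0, 0.1, 0, 0, 0, 0, 0])

```text
t: 30.82
tool_pos: [581.5, -33.6, 123.7]
tcp_rot: [-0.0, 0.991, -0.137, -0.0]
contact_force: [0.3, -0.4, 0.2]
width: 0.799
```

>>> move_arm(motion=[0, 0, 0, 0, 0, 0, 0, 0, 0, 0, 0, 0, 0, 0, 0, 0, 0, 0, 0, 0, 0, 0, 0, 0], jaw=1, force=25)

```text
t: 31.58
tool_pos: [581.8, -33.6, 123.9]
tcp_rot: [0.0, 0.991, -0.137, -0.0]
contact_force: [-0.4, -1.3, -0.3]
width: 0.173
```

Run:
```python
from h import *
o,p,f=cur();print(p,f,o["contact_force"],o["ft_torque"],o["width"]*91)
```

```text
[581.76512703 -33.58359771 123.93334983] -15.718517078165293 [-0.39944842 -1.27452819 -0.28974976] [-0.03554414 -0.07312376  0.0117823 ] 15.785291321463982
```

>>> move_arm(motion=[0, 0, 0, 0, 0, 0, 0, 0, 0, 0, 0, -1, 0, 0, 0, -1, 0, 0, 0, -1, 0, 0, 0, -1, 0, 0, 0, -1, 0, 0, 0, -1, 0, 0, 0, -1, 0, 0, 0, -1])

```text
t: 32.83
tool_pos: [581.3, -33.5, 123.9]
tcp_rot: [-0.0, 0.977, 0.212, -0.0]
contact_force: [-5.0, 1.0, 4.3]
width: 0.132
```

>>> move_arm(motion=[0, 0, 0, -1, 0, 0, 0, -1, 0, 0, 0, -1, 0, 0, 0, -1, 0, 0, 0, 0, 0, 0, 0, 0])

```text
t: 33.58
tool_pos: [581.3, -33.6, 123.9]
tcp_rot: [-0.0, 0.926, 0.377, -0.001]
contact_force: [-5.3, -0.4, 6.0]
width: 0.132
```

Run:
```python
from h import *
o,p,f=cur();print(p,f,o["contact_force"],o["ft_torque"],o["width"]*91)
```

```text
[581.25714665 -33.55682629 123.92252464] 44.32121659042035 [-5.2813878  -0.35832576  5.99632848] [0.02863215 0.72537733 0.34174969] 12.050775346034728
```

>>> move_arm(motion=[0, 0, 0, 0, 0, 0, 0, 0, 0, 0, -0.3, 0, 0, 0, -0.5, 0, 0, 0, -0.3, 1, 0, 0, 0, 1, 0, 0, 0, 1, 0, 0, 0, 1, 0, 0, 0, 1, 0, 0, 0, 1], jaw=0.2)

```text
t: 34.83
tool_pos: [582.2, -33.6, 191.3]
tcp_rot: [0.0, 0.992, 0.123, 0.001]
contact_force: [-0.5, -0.1, -0.0]
width: 0.798
```

>>> move_arm(motion=[0, 0, 0, 1, 0, 0, 0, 1, 0, 0, 0, 1, 0, 0, 0, 1, 0, 0, 0, 1, 0, 0, 0, 1, 0, 0, 0, 1, 0, 0, 0, 1, 0, 0, 0, 1, 0, 0, 0, 1])

```text
t: 36.08
tool_pos: [582.2, -33.6, 191.3]
tcp_rot: [-0.0, 0.951, -0.308, 0.001]
contact_force: [-0.2, -0.2, -0.2]
width: 0.797
```

>>> move_arm(motion=[0, 0, 0, 1, 0, 0, 0, 1, 0, 0, 0, 1, 0, 0, 0, 1, 0, 0, 0, 1, 0, 0, 0, 1, 0, 0, 0, 1, 0, 0, 0, 1, 0, 0, 0, 0])

```text
t: 37.2
tool_pos: [582.1, -33.6, 191.1]
tcp_rot: [-0.0, 0.79, -0.614, 0.0]
contact_force: [0.1, 0.5, 0.3]
width: 0.802
```

Run:
```python
from h import *
t=snap("top",9);s=snap("side",9)
for n,s,b in(("side",s,[.5,-3.5]),("top",t,[1.8,-1.3])):
  for o in blobs(s,*RNG['green'])+blobs(s,*RNG['red']):
    if o[3][2]<110: print(n,*o,plane(s,*o[0],60)+b)
print(cur()[1:])
```

```text
side [324.9 149.1] 162 [318 143  15  13] [ 405. -390.   60.] 64.0 [ 406.23852493 -393.82241676]
side [282.8 167.9] 163 [276 162  15  14] [ 543. -293.   60.] 64.0 [ 543.36684315 -298.08901007]
side [277.9 200.2] 38 [275 197   8   8] [ 551. -120.   92.] 272.0 [ 553.52828583 -155.2913528 ]
side [283.5 202.3] 27 [280 198   7   9] [ 534. -116.   89.] 96.0 [ 536.51796825 -147.13901224]
side [428.3 396.1] 1099 [405 377  49  39] [202. 403.  30.] 34.0 [210.71435529 410.95340417]
side [363.2 186.7] 417 [351 177  26  21] [ 300. -188.   87.] 91.0 [ 294.59337844 -219.46984084]
side [167.4 225.1] 513 [154 213  27  25] [856. -22.  87.] 91.0 [866.16660018 -48.28186782]
side [293.2 378. ] 493 [282 365  24  26] [499. 388.  65.] 67.0 [499.00333469 382.49599709]
top [305.6 213. ] 235 [296 205  19  18] [ 553. -136.   93.] 98.0 [ 560.81319822 -138.65904646]
top [360.6 216.9] 242 [352 209  18  18] [ 543. -298.   60.] 66.0 [ 545.15172607 -299.60296895]
top [396.4 263.4] 251 [388 255  18  18] [ 405. -393.   60.] 66.0 [ 406.50847774 -395.05057897]
top [121.9 342.4] 608 [108 325  28  35] [201. 400.  32.] 37.0 [203.18164536 390.25721131]
top [266.5 115.7] 473 [255 104  24  24] [854. -30.  87.] 93.0 [867.08786164 -29.33546047]
top [126.9 237.5] 303 [117 228  21  20] [499. 387.  65.] 71.0 [500.80744909 386.46726671]
top [329.1 302.4] 561 [316 290  27  26] [ 299. -193.   88.] 93.0 [ 300.45531185 -196.60733084]
(array([582.01790856, -33.61077328, 190.67667686]), np.float64(-75.60420016576181))
```

View pics/side9.png

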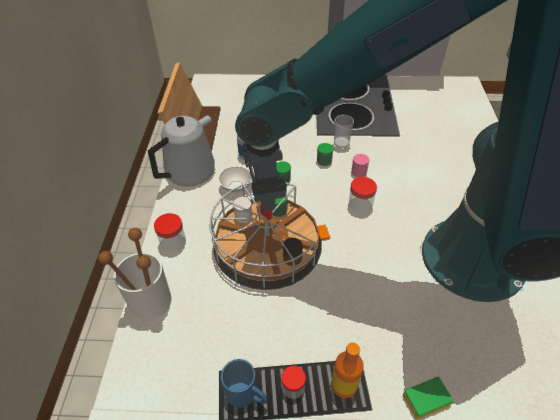

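The table has clicked to the next bay: the first green is now under the roof and the empty bay is at the opening. Going to green A at (545,-299).

>>> move_arm(motion=[0.3, 0.1, 0, 0, 0.6, 0.25, 0, 0, 0.8, 0.35, 0, 0, 0.8, 0.35, 0, 0, 0.8, 0.35, 0, 0, 0.6, 0.22, 0.1, 0, 0.24, 0.07, 0.4, 0, 0, 0, 0.6, 0, 0, 0, 0.4, 0, 0, 0, 0, 0])

```text
t: 38.55
tool_pos: [543.4, -299.6, 98.4]
tcp_rot: [0.0, 0.79, -0.614, -0.002]
contact_force: [-0.2, 0.4, 0.1]
width: 0.799
```

Run:
```python
from h import *
s=snap("side",10)
for o in blobs(s,*RNG['green']):
    if o[3][2]<70: print(*o,plane(s,*o[0],60)+[.5,-3.5])
chain((545,-299.3,25,-75.7))
```

```text
[325.  149.1] 161 [318 143  15  13] [ 406. -390.   60.] 64.0 [ 405.90668652 -393.8302712 ]
[281.3 169.5] 119 [275 162  15  14] [ 548. -287.   59.] 64.0 [ 547.9117685  -290.44771063]
[428.3 396.1] 1101 [405 377  48  39] [202. 403.  30.] 34.0 [210.71435529 410.95340417]
from [ 544.3 -299.9   99.8] -75.7 -> [ 545.  -299.3   25. ] -75.7 rows 3 end [ 544.7 -299.1   24.8] -75.7
  [-0, -0, 0.42, -0, -0, -0.01, 0.41, -0, -0.01, -0, 0.42, -0]
```

>>> move_arm(motion=[0, -0.01, 0.3, 0, 0, 0, 0.5, 0, 0, 0, 0.3, 0, 0, 0, 0.15, 0, 0, 0, 0, 0])

```text
t: 39.22
tool_pos: [545.4, -299.1, 24.7]
tcp_rot: [0.0, 0.79, -0.614, -0.0]
contact_force: [0.0, -0.2, 0.2]
width: 0.8
```

>>> move_arm(motion=[0, 0, 0, 0, 0, 0, 0, 0, 0, 0, 0, 0, 0, 0, 0, 0], jaw=1, force=15)

```text
t: 39.72
tool_pos: [545.9, -299.5, 25.7]
tcp_rot: [-0.0, 0.79, -0.614, 0.001]
contact_force: [-0.5, -0.4, 6.7]
width: 0.591
```

Run:
```python
from h import *
o,p,f=cur();print(p,f,o["contact_force"],o["width"]*91)
chain((p[0],p[1],172,f),(479.9,-59.5,172,f))
```

```text
[ 545.89999213 -299.51228313   25.718873  ] -75.72063317665321 [-0.48738664 -0.35376676  6.69095758] 53.76282789931314
from [ 545.9 -299.5   25.7] -75.7 -> [ 545.9 -299.5  172. ] -75.7 rows 5 end [ 545.9 -299.5  172.1] -75.7
  [0, -0, -0.26, -0, 0, -0, -0.63, -0, 0, -0, -0.65, -0, 0, -0, -0.64, -0, 0, -0, -0.26, -0]
from [ 545.9 -299.5  172.1] -75.7 -> [479.9 -59.5 172. ] -75.7 rows 8 end [479.8 -59.4 172.1] -75.7
  [-0.17, 0, 0, -0, -0.52, 0.01, 0, -0, -0.69, 0.02, 0, -0, -0.69, 0.01, 0, -0, -0.7, 0.01, 0, -0, -0.69, 0.02, 0, -0, -0.52, 0.01, 0, -0, -0.17, -0, 0, -0]
```

>>> move_arm(motion=[0, 0, -0.3, 0, 0, 0, -0.6, 0, 0, 0, -0.8, 0, 0, 0, -0.7, 0, -0.3, 0, -0.05, 0, -0.65, 0, 0, 0, -0.8, 0.04, 0, 0, -0.8, 0.04, 0, 0, -0.8, 0, 0, 0, -0.6, 0, 0, 0])

```text
t: 40.98
tool_pos: [480.2, -68.5, 171.2]
tcp_rot: [0.0, 0.79, -0.613, -0.001]
contact_force: [-0.9, -0.1, -2.1]
width: 0.589
```

>>> move_arm(motion=[-0.2, 0, 0, 0, 0, 0, 0, 0, 0, 0, 0, 0])

```text
t: 41.35
tool_pos: [479.5, -59.7, 171.9]
tcp_rot: [0.0, 0.789, -0.614, 0.0]
contact_force: [-0.0, -0.5, -1.4]
width: 0.588
```

Run:
```python
from h import *
s=snap("side",11)
cv2.imwrite("pics/s11z.png",cv2.resize(s["frame"][150:300,200:360],None,fx=4,fy=4))
chain((480,-59.5,60,-75.7))
```

```text
from [479.5 -59.8 171.9] -75.8 -> [480.  -59.5  60. ] -75.7 rows 4 end [480.1 -59.7  60.3] -75.7
  [-0, -0, 0.31, -0, -0, -0, 0.62, -0.01, -0, -0.01, 0.62, 0, -0, 0, 0.31, -0]
```

View pics/s11z.png

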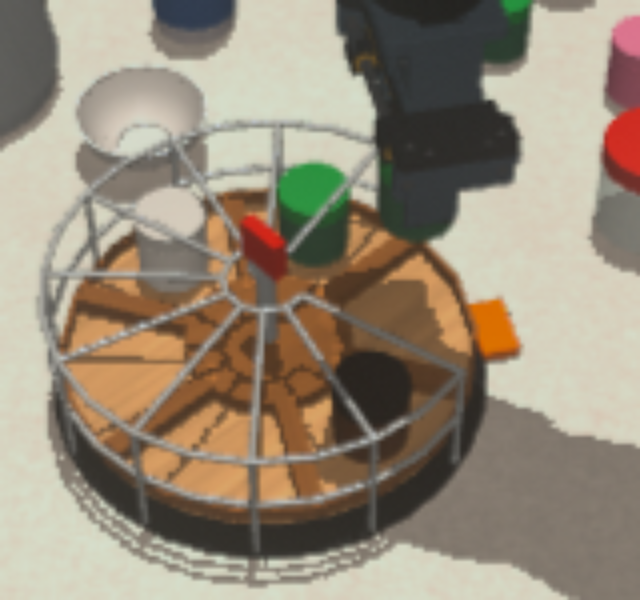

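The free bay is at the opening, between pepper at the front and the first green behind. Lowering.

>>> move_arm(motion=[0, 0, 0.3, 0, 0, 0, 0.6, 0, 0, 0, 0.5, 0, 0, 0, 0.3, 0, 0, 0, 0.16, 0, 0, 0, 0.03, 0, 0, 0, 0.02, 0, 0, 0, 0, 0])

```text
t: 42.4
tool_pos: [479.7, -59.1, 57.9]
tcp_rot: [-0.0, 0.79, -0.614, 0.0]
contact_force: [-0.2, 0.3, -2.5]
width: 0.588
```

Run:
```python
from h import *
o,p,f=cur();print(p,f,o["contact_force"],o["ft_torque"],o["width"]*91)
```

```text
[479.7113713  -59.1494119   57.88479188] -75.71985342451482 [-0.22838511  0.34862723 -2.52656908] [0.02806832 0.00714257 0.00927826] 53.52195776523179
```

>>> move_arm(motion=[0, 0, 0.02, 0, 0, 0, 0.02, 0, 0, 0, 0, 0])

```text
t: 42.78
tool_pos: [480.4, -59.2, 56.2]
tcp_rot: [-0.0, 0.79, -0.614, 0.001]
contact_force: [-3.6, 0.6, 15.3]
width: 0.587
```

>>> move_arm(motion=[0, 0, -0.04, 0, 0, 0, 0, 0, 0, 0, 0, 0, 0, 0, -0.3, 0, 0, 0, -0.6, 0, 0, 0, -0.7, 0, 0, 0, -0.6, 1, 0, 0, 0, 1, 0, 0, 0, 1, 0, 0, 0, 1], jaw=0.2)

```text
t: 44.02
tool_pos: [479.2, -59.0, 189.3]
tcp_rot: [0.0, -0.67, 0.742, 0.0]
contact_force: [0.2, -0.1, -0.3]
width: 0.801
```

>>> move_arm(motion=[0, 0, 0, 1, 0, 0, 0, 1, 0, 0, 0, 1, 0, 0, 0, 1, 0, 0, 0, 1, 0, 0, 0, 1, 0, 0, 0, 1, 0, 0, 0, 1, 0, 0, 0, 0])

```text
t: 45.15
tool_pos: [479.2, -59.0, 189.2]
tcp_rot: [-0.0, -0.377, 0.926, 0.0]
contact_force: [0.1, 0.3, -0.2]
width: 0.798
```

Run:
```python
from h import *
s=snap("side",12)
cv2.imwrite("pics/s12z.png",cv2.resize(s["frame"][150:300,200:360],None,fx=4,fy=4))
chain((581.5,-33.6,cur()[1][2],-135.7),(581.5,-33.6,123.5,-135.7))
```

```text
from [479.2 -59.  189.2] -135.6 -> [581.5 -33.6 189.2] -135.7 rows 4 end [581.3 -33.8 189.2] -135.7
  [-0.25, -0.15, -0, 0, -0.51, -0.3, -0, 0.01, -0.5, -0.29, -0, 0, -0.25, -0.15, -0, 0.01]
from [581.3 -33.8 189.2] -135.7 -> [581.5 -33.6 123.5] -135.7 rows 2 end [581.3 -33.8 123.2] -135.7
  [-0, 0, 0.55, -0, -0, 0, 0.55, -0]
```

View pics/s12z.png

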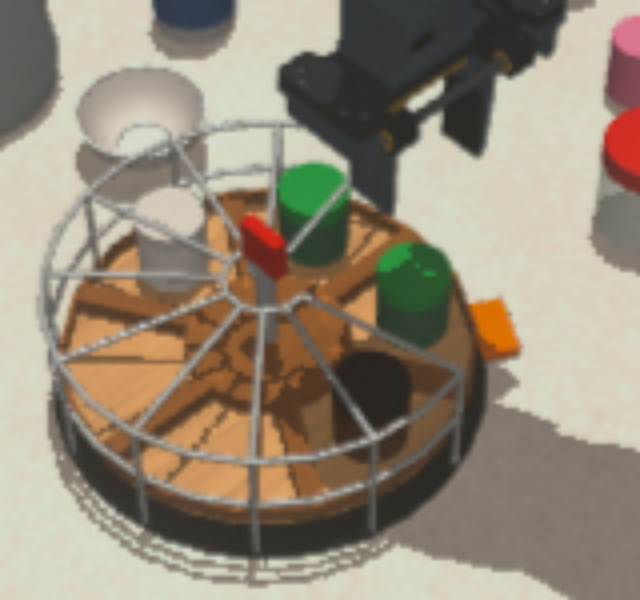

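The second green stands upright at the opening. Now the knob again, for two clicks anticlockwise.

>>> move_arm(motion=[-0.25, -0.15, 0, 0, -0.5, -0.3, 0, 0, -0.5, -0.3, 0, 0, -0.26, -0.14, 0, 0, 0, 0, 0, 0, 0, 0, 0.3, 0, 0, 0, 0.4, 0, 0, 0, 0.3, 0, 0, 0, 0.1, 0, 0, 0, 0, 0])

```text
t: 46.45
tool_pos: [581.3, -34.1, 123.1]
tcp_rot: [-0.0, -0.377, 0.926, 0.0]
contact_force: [-0.1, -0.4, -0.9]
width: 0.801
```

>>> move_arm(motion=[0, 0, 0, 0, 0, 0, 0, 0, 0, 0, 0, 0, 0, 0, 0, 0, 0, 0, 0, 0, 0, 0, 0, 0, 0, 0, 0, 0, 0, 0, 0, 0], jaw=1, force=25)

```text
t: 47.45
tool_pos: [581.5, -33.9, 123.4]
tcp_rot: [0.0, -0.377, 0.926, 0.0]
contact_force: [0.4, 1.3, -0.6]
width: 0.133
```

>>> move_arm(motion=[0, 0, 0, -1, 0, 0, 0, -1, 0, 0, 0, -1, 0, 0, 0, -1, 0, 0, 0, -1, 0, 0, 0, -1, 0, 0, 0, -1, 0, 0, 0, -1, 0, 0, 0, -1, 0, 0, 0, -1])

```text
t: 48.7
tool_pos: [581.5, -33.9, 123.3]
tcp_rot: [-0.0, 0.734, -0.679, 0.0]
contact_force: [1.0, 2.5, -1.3]
width: 0.127
```

>>> move_arm(motion=[0, 0, 0, -1, 0, 0, 0, -1, 0, 0, 0, -1, 0, 0, 0, -1, 0, 0, 0, -1, 0, 0, 0, -1, 0, 0, 0, -1, 0, 0, 0, -1, 0, 0, 0, -1, 0, 0, 0, -1])

```text
t: 49.95
tool_pos: [581.5, -33.8, 123.3]
tcp_rot: [-0.0, 0.952, -0.306, 0.0]
contact_force: [1.9, 2.6, -2.3]
width: 0.13
```

>>> move_arm(motion=[0, 0, 0, -1, 0, 0, 0, -1, 0, 0, 0, -1, 0, 0, 0, -1, 0, 0, 0, 0, 0, 0, 0, 0])

```text
t: 50.7
tool_pos: [581.5, -33.8, 123.3]
tcp_rot: [-0.0, 0.99, -0.138, 0.0]
contact_force: [1.0, 4.9, -0.7]
width: 0.132
```

Run:
```python
from h import *
o,p,f=cur();print(p,f,o["contact_force"],o["ft_torque"],o["width"]*91)
```

```text
[581.49524167 -33.83601749 123.33103796] -15.81070445418666 [ 0.98160685  4.85297446 -0.73954859] [ 0.82872735 -0.32547799  0.50225002] 12.03521340584805
```

>>> move_arm(motion=[0, 0, 0, 0, 0, 0, 0, 0, 0, 0, -0.3, 0, 0, 0, -0.5, 0, 0, 0, -0.3, 1, 0, 0, 0, 1, 0, 0, 0, 1, 0, 0, 0, 1, 0, 0, 0, 1, 0, 0, 0, 1], jaw=0.2)

```text
t: 51.95
tool_pos: [581.7, -34.1, 190.7]
tcp_rot: [-0.0, 0.921, -0.39, 0.001]
contact_force: [-0.6, -0.7, -0.4]
width: 0.799
```

>>> move_arm(motion=[0, 0, 0, 1, 0, 0, 0, 1, 0, 0, 0, 1, 0, 0, 0, 1, 0, 0, 0, 1, 0, 0, 0, 1, 0, 0, 0, 0])

```text
t: 52.82
tool_pos: [581.7, -34.1, 190.4]
tcp_rot: [-0.0, 0.79, -0.614, 0.0]
contact_force: [0.4, -0.2, -0.1]
width: 0.797
```

Run:
```python
from h import *
t=snap("top",13);s=snap("side",13)
cv2.imwrite("pics/s13z.png",cv2.resize(s["frame"][150:300,200:360],None,fx=4,fy=4))
for n,s,b in(("side",s,[.5,-3.5]),("top",t,[1.8,-1.3])):
  for o in blobs(s,*RNG['green'])+blobs(s,*RNG['red']):
    if o[3][2]<110: print(n,*o,plane(s,*o[0],60)+b)
W=world(t);m=(W[...,2]>85)&(W[...,2]<115)&(abs(W[...,0]-345)<60)&(abs(W[...,1]+490)<60);q=W[m];print("glass",len(q),q.min(0) if len(q) else 0,q.max(0) if len(q) else 0)
chain((406.4,-394.7,cur()[1][2],-75.7))
```

```text
side [325.  149.1] 161 [318 143  15  13] [ 405. -391.   59.] 63.0 [ 405.90668652 -393.8302712 ]
side [243.6 202.1] 158 [234 196  18  14] [ 649. -111.   92.] 96.0 [ 655.62114156 -144.63721628]
side [239.1 209.6] 45 [234 206  12   7] [662. -86.  87.] 93.0 [ 666.18227932 -114.0354057 ]
side [226.8 228.3] 167 [218 223  20  13] [689. -12.  92.] 95.0 [694.28473927 -41.41687784]
side [230.7 236.5] 64 [223 232  15   9] [673.  17.  90.] 107.0 [679.96347643 -11.94820198]
side [428.3 396.1] 1099 [405 377  49  39] [202. 403.  30.] 34.0 [210.71435529 410.95340417]
side [363.2 186.7] 416 [351 177  26  21] [ 300. -189.   87.] 90.0 [ 294.59337844 -219.46984084]
side [167.4 225.1] 513 [154 213  27  25] [856. -21.  87.] 90.0 [866.16660018 -48.28186782]
side [293.2 378. ] 492 [282 366  24  25] [499. 387.  64.] 67.0 [499.00333469 382.49599709]
top [396.5 263.4] 252 [388 255  18  18] [ 405. -394.   60.] 66.0 [ 406.5016505  -395.33795256]
top [121.9 342.4] 606 [108 325  28  35] [200. 400.  31.] 36.0 [203.18164536 390.25721131]
top [266.5 115.6] 475 [255 104  24  24] [854. -29.  88.] 93.0 [867.41203149 -29.34163822]
top [126.8 237.5] 301 [117 228  20  20] [499. 387.  65.] 71.0 [500.81458605 386.76085857]
top [329.1 302.4] 565 [316 290  27  26] [ 299. -193.   88.] 93.0 [ 300.45531185 -196.60733084]
glass 150 [ 308.66225451 -528.65002751   85.18059926] [ 372.30152666 -461.10685923  108.2759115 ]
from [581.6 -34.1 190.1] -75.6 -> [ 406.4 -394.7  190.1] -75.7 rows 13 end [ 406.3 -394.8  190.1] -75.7
  [0.08, 0.07, -0, 0, 0.24, 0.2, -0, 0, 0.4, 0.34, -0, 0, 0.52, 0.44, -0, 0.01, 0.52, 0.45, -0, -0, 0.53, 0.44, -0, -0, 0.52, 0.44, -0, -0, 0.52, 0.44, -0, 0, 0.53, 0.45, -0, 0, 0.51, 0.44, -0, 0]
  [0.41, 0.34, -0, 0.01, 0.24, 0.2, -0, -0, 0.08, 0.07, -0, -0]
```

View pics/s13z.png

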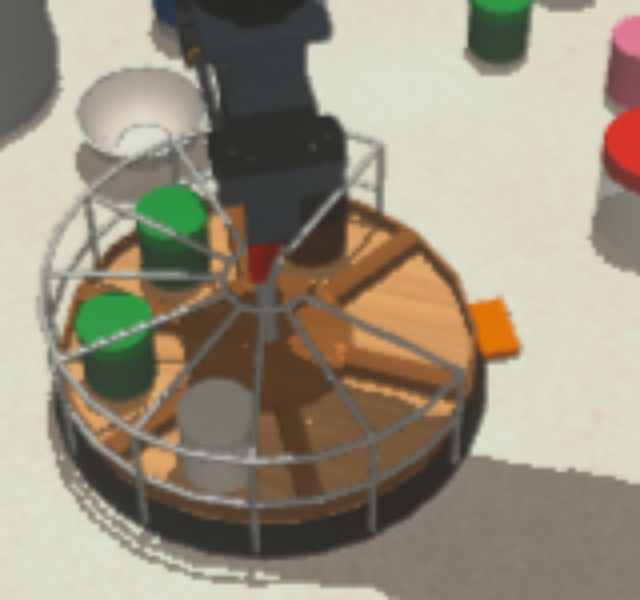

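View pics/top13.png

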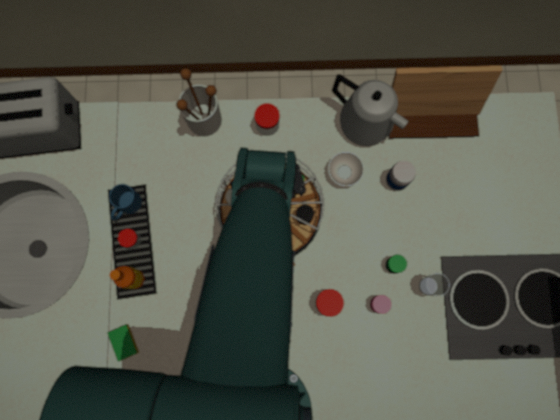

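The free bay 5 is at the opening, with pepper and both greens inside. The red-lid jar on the mat reads about (500,385). Now the last green, at (406,-395).

>>> move_arm(motion=[0.2, 0.15, 0, 0, 0.5, 0.4, 0, 0, 0.6, 0.5, 0, 0, 0.6, 0.5, 0, 0, 0.6, 0.5, 0, 0, 0.6, 0.5, 0, 0, 0.6, 0.5, 0, 0, 0.6, 0.5, 0, 0, 0.5, 0.5, 0, 0, 0.2, 0.2, 0, 0])

```text
t: 54.18
tool_pos: [406.7, -389.4, 189.4]
tcp_rot: [0.0, 0.789, -0.614, -0.0]
contact_force: [0.5, 0.1, 0.4]
width: 0.797
```

Run:
```python
from h import *
s=snap("side",14)
for o in blobs(s,*RNG['green']):
    if o[3][2]<70: print(*o,plane(s,*o[0],60)+[.5,-3.5])
chain((406.2,-394.7,190,-75.7),(406.2,-394.7,26,-75.7))
```

```text
[325.  149.3] 156 [318 143  15  13] [ 405. -389.   60.] 64.0 [ 405.93750927 -392.80691202]
[428.3 396. ] 1099 [405 377  48  39] [202. 403.  30.] 34.0 [210.67637226 410.74130579]
from [ 406.6 -389.9  189.4] -75.8 -> [ 406.2 -394.7  190. ] -75.7 rows 1 end [ 406. -395.  190.] -75.7
  [0.08, 0.03, -0.01, -0.02]
from [ 406. -395.  190.] -75.7 -> [ 406.2 -394.7   26. ] -75.7 rows 5 end [ 406.  -395.    26.2] -75.7
  [-0, -0, 0.29, 0, -0, -0, 0.71, 0, -0, -0, 0.73, 0, -0, -0, 0.71, 0, -0, -0, 0.29, 0]
```

>>> move_arm(motion=[0.08, 0.03, 0.1, 0, 0, 0, 0.5, 0, 0, 0, 0.7, 0, 0, 0, 0.7, 0, 0, 0, 0.5, 0, 0, 0, 0.23, 0, 0, 0, 0, 0])

```text
t: 55.1
tool_pos: [407.9, -392.1, 25.1]
tcp_rot: [-0.0, 0.79, -0.613, -0.001]
contact_force: [-0.5, 0.7, -0.3]
width: 0.802
```

>>> move_arm(motion=[0, 0, 0, 0, 0, 0, 0, 0, 0, 0, 0, 0, 0, 0, 0, 0], jaw=1, force=15)

```text
t: 55.6
tool_pos: [408.4, -393.3, 26.6]
tcp_rot: [0.0, 0.79, -0.614, 0.001]
contact_force: [-0.6, 0.9, 7.7]
width: 0.591
```

Run:
```python
from h import *
o,p,f=cur();print(p,f,o["contact_force"],o["width"]*91)
chain((p[0],p[1],172,f),(479.9,-59.5,172,f))
```

```text
[ 408.39184596 -393.32211611   26.60996772] -75.71985746196358 [-0.5851651   0.89020879  7.67481716] 53.80064419111596
from [ 408.4 -393.3   26.6] -75.7 -> [ 408.4 -393.3  172. ] -75.7 rows 5 end [ 408.4 -393.3  171.8] -75.7
  [0, -0, -0.26, -0, 0, -0, -0.63, -0, 0, -0, -0.64, -0, 0, -0, -0.63, -0, 0, -0, -0.26, -0]
from [ 408.4 -393.3  171.8] -75.7 -> [479.9 -59.5 172. ] -75.7 rows 11 end [480.  -59.3 171.8] -75.7
  [-0.11, -0.06, -0, -0, -0.34, -0.16, -0, -0, -0.55, -0.28, -0, -0, -0.62, -0.3, -0, -0, -0.62, -0.31, -0, -0, -0.62, -0.31, -0, -0, -0.62, -0.3, -0, -0, -0.61, -0.31, -0, -0, -0.56, -0.27, -0, -0, -0.34, -0.17, -0, -0]
  [-0.11, -0.06, -0, -0]
```

>>> move_arm(motion=[0, 0, -0.3, 0, 0, 0, -0.6, 0, 0, 0, -0.8, 0, 0, 0, -0.7, 0, -0.3, -0.13, -0.03, 0, -0.6, -0.3, 0, 0, -0.7, -0.35, 0, 0, -0.7, -0.35, 0, 0, -0.7, -0.35, 0, 0, -0.7, -0.35, 0, 0])

```text
t: 56.85
tool_pos: [458.6, -148.3, 171.0]
tcp_rot: [0.0, 0.79, -0.614, -0.001]
contact_force: [0.7, -0.8, -2.0]
width: 0.59
```

>>> move_arm(motion=[-0.7, -0.35, 0, 0, -0.5, -0.25, 0, 0, -0.2, -0.1, 0, 0, 0, 0, 0, 0, 0, 0, 0, 0])

```text
t: 57.48
tool_pos: [479.0, -59.4, 171.2]
tcp_rot: [0.0, 0.789, -0.614, -0.0]
contact_force: [-0.1, 0.8, -1.8]
width: 0.587
```

Run:
```python
from h import *
s=snap("side",15)
cv2.imwrite("pics/s15z.png",cv2.resize(s["frame"][150:300,200:360],None,fx=4,fy=4))
chain((480,-59.5,60,-75.7))
```

```text
from [479.1 -59.6 171.3] -75.8 -> [480.  -59.5  60. ] -75.7 rows 4 end [479.7 -59.4  60.3] -75.7
  [0, -0, 0.31, -0, 0, -0.01, 0.62, -0.01, 0, -0, 0.62, -0, 0, -0, 0.3, -0.01]
```

View pics/s15z.png

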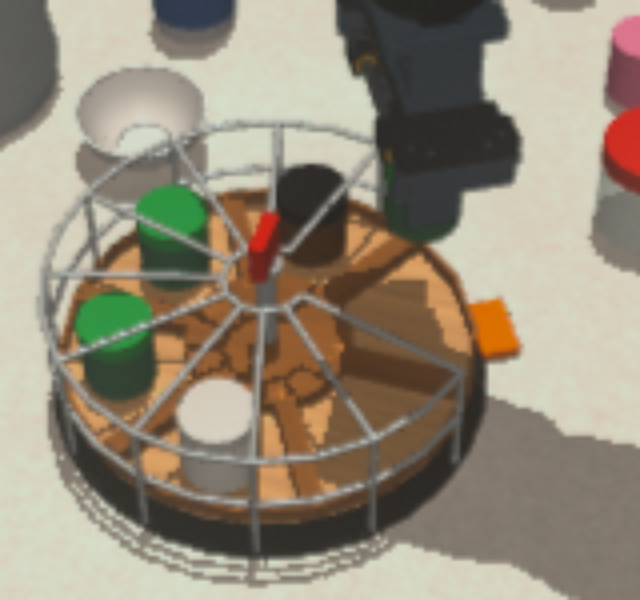

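The third green hangs over the free bay at the opening. Salt is two bays on, at (215,430) in the zoom. Lowering.

>>> move_arm(motion=[0, -0.01, 0.3, 0, 0, 0, 0.6, 0, 0, 0, 0.5, 0, 0, 0, 0.3, 0, 0, 0, 0.15, 0, 0, 0, 0.03, 0, 0, 0, 0.02, 0, 0, 0, 0, 0])

```text
t: 58.52
tool_pos: [480.2, -59.1, 58.3]
tcp_rot: [-0.0, 0.789, -0.614, 0.0]
contact_force: [-4.7, -1.2, 7.0]
width: 0.589
```

>>> move_arm(motion=[0, 0, 0.02, 0, 0, 0, 0.02, 0, 0, 0, 0, 0])

```text
t: 58.9
tool_pos: [481.2, -59.1, 56.5]
tcp_rot: [-0.001, 0.789, -0.614, 0.001]
contact_force: [-4.2, -0.0, 15.9]
width: 0.589
```

Seated. Release, lift and turn back to -15.7° for the knob.

>>> move_arm(motion=[0, 0, -0.04, 0, 0, 0, 0, 0, 0, 0, 0, 0, 0, 0, -0.3, 0, 0, 0, -0.6, 0, 0, 0, -0.7, 0, 0, 0, -0.6, -1, 0, 0, 0, -1, 0, 0, 0, -1, 0, 0, 0, -1], jaw=0.2)

```text
t: 60.15
tool_pos: [479.9, -58.6, 189.4]
tcp_rot: [-0.0, 0.885, -0.466, 0.0]
contact_force: [0.5, -0.8, -0.9]
width: 0.8
```

>>> move_arm(motion=[0, 0, 0, -1, 0, 0, 0, -1, 0, 0, 0, -1, 0, 0, 0, -1, 0, 0, 0, -1, 0, 0, 0, -1, 0, 0, 0, -1, 0, 0, 0, -1, 0, 0, 0, 0])

```text
t: 61.28
tool_pos: [479.9, -58.6, 189.3]
tcp_rot: [-0.0, 0.991, -0.137, -0.0]
contact_force: [-1.1, 0.6, 1.1]
width: 0.8
```

Run:
```python
from h import *
s=snap("side",16)
cv2.imwrite("pics/s16z.png",cv2.resize(s["frame"][150:300,200:360],None,fx=4,fy=4))
chain((581.5,-33.8,cur()[1][2],-15.7),(581.5,-33.8,123.5,-15.7))
```

```text
from [479.9 -58.6 189.3] -15.8 -> [581.5 -33.8 189.3] -15.7 rows 4 end [581.7 -33.7 189.3] -15.7
  [0.25, -0.14, -0, -0.01, 0.51, -0.29, -0, -0, 0.5, -0.29, -0, -0.01, 0.26, -0.14, -0, -0.01]
from [581.7 -33.7 189.3] -15.7 -> [581.5 -33.8 123.5] -15.7 rows 2 end [581.7 -33.7 123.3] -15.7
  [-0, 0, 0.55, 0, -0, 0, 0.55, 0]
```

View pics/s16z.png

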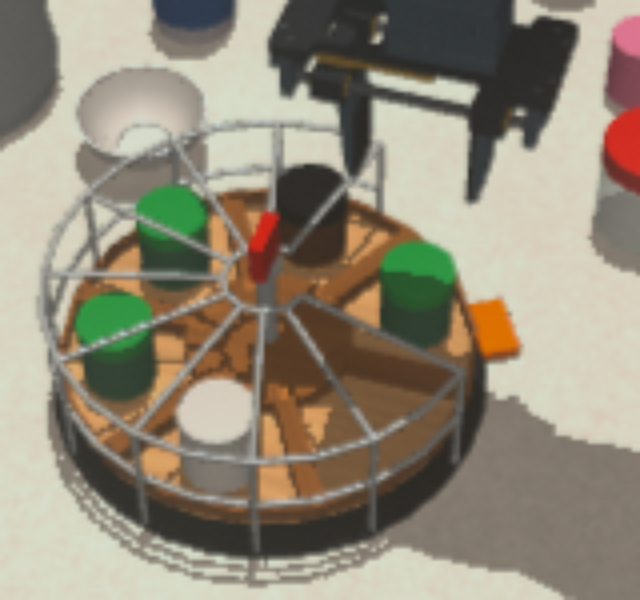

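All three greens, pepper and salt stand in their own bays. Two more clicks anticlockwise will bring salt to the opening.

>>> move_arm(motion=[0.25, -0.15, 0, 0, 0.5, -0.3, 0, 0, 0.5, -0.3, 0, 0, 0.26, -0.11, 0, 0, 0, 0, 0, 0, 0, 0, 0.3, 0, 0, 0, 0.4, 0, 0, 0, 0.3, 0, 0, 0, 0.1, 0, 0, 0, 0, 0])

```text
t: 62.58
tool_pos: [580.9, -33.5, 123.1]
tcp_rot: [-0.0, 0.991, -0.137, -0.0]
contact_force: [-0.7, 0.1, -0.3]
width: 0.796
```

>>> move_arm(motion=[0, 0, 0, 0, 0, 0, 0, 0, 0, 0, 0, 0, 0, 0, 0, 0, 0, 0, 0, 0, 0, 0, 0, 0, 0, 0, 0, 0, 0, 0, 0, 0], jaw=1, force=25)

```text
t: 63.58
tool_pos: [581.5, -33.6, 123.3]
tcp_rot: [0.0, 0.991, -0.137, 0.0]
contact_force: [5.1, -1.5, -4.4]
width: 0.13
```

>>> move_arm(motion=[0, 0, 0, -1, 0, 0, 0, -1, 0, 0, 0, -1, 0, 0, 0, -1, 0, 0, 0, -1, 0, 0, 0, -1, 0, 0, 0, -1, 0, 0, 0, -1, 0, 0, 0, -1, 0, 0, 0, -1])

```text
t: 64.82
tool_pos: [581.3, -33.6, 123.3]
tcp_rot: [0.0, 0.955, 0.296, 0.0]
contact_force: [3.0, -2.0, -3.6]
width: 0.129
```

>>> move_arm(motion=[0, 0, 0, -1, 0, 0, 0, -1, 0, 0, 0, -1, 0, 0, 0, -1, 0, 0, 0, -1, 0, 0, 0, -1, 0, 0, 0, -1, 0, 0, 0, -1, 0, 0, 0, -1, 0, 0, 0, -1])

```text
t: 66.08
tool_pos: [581.1, -33.8, 123.3]
tcp_rot: [0.0, 0.741, 0.672, -0.0]
contact_force: [1.1, -4.5, -1.8]
width: 0.133
```

>>> move_arm(motion=[0, 0, 0, -1, 0, 0, 0, -1, 0, 0, 0, -1, 0, 0, 0, -1, 0, 0, 0, 0, 0, 0, 0, 0])

```text
t: 66.82
tool_pos: [581.2, -33.9, 123.3]
tcp_rot: [0.0, 0.614, 0.79, -0.0]
contact_force: [1.6, -4.8, -1.7]
width: 0.129
```

Run:
```python
from h import *
o,p,f=cur();print(p,f,o["contact_force"],o["ft_torque"],o["width"]*91)
```

```text
[581.15616711 -33.87027814 123.3373549 ] 104.30467477327649 [ 1.64370022 -4.84309536 -1.71474071] [-0.69521186 -0.45942388  0.43280355] 11.756998913647447
```

>>> move_arm(motion=[0, 0, 0, 0, 0, 0, 0, 0, 0, 0, -0.3, 0, 0, 0, -0.5, 0, 0, 0, -0.5, 0, 0, 0, -0.3, 0, -0.4, 0, 0, 0, -0.7, 0, 0, 0, -0.7, 0, 0, 0, -0.7, 0, 0, 0], jaw=0.2)

```text
t: 68.08
tool_pos: [618.3, -180.1, 219.8]
tcp_rot: [-0.0, 0.614, 0.79, 0.0]
contact_force: [0.4, 0.3, 1.0]
width: 0.802
```

>>> move_arm(motion=[-0.7, 0, 0, 0, -0.7, 0, 0, 0, -0.7, 0, 0, 0, -0.7, 0, 0, 0, -0.7, 0, 0, 0, -0.7, 0, 0, 0, -0.3, 0, 0, 0, 0, 0, 0, 0])

```text
t: 69.08
tool_pos: [684.6, -440.8, 219.1]
tcp_rot: [-0.0, 0.614, 0.789, 0.0]
contact_force: [-0.5, 1.1, -0.6]
width: 0.799
```

Run:
```python
from h import *
t=snap("top",17);s=snap("side",17)
cv2.imwrite("pics/s17z.png",cv2.resize(s["frame"][150:300,200:360],None,fx=4,fy=4))
for n,s,b in(("side",s,np.array([.5,-3.5])),("top",t,np.array([1.8,-1.3]))):
  for o in blobs(s,*RNG['green'])+blobs(s,*RNG['red']):
    if o[3][2]<110:
      q=plane(s,*o[0],92 if np.hypot(*(o[3][:2]-C))<140 else 64)+b; e=q-C
      print(n,*o[:2],q.round(1),"bay ang",np.degrees(np.arctan2(e[1],e[0])).round(1),np.hypot(*e).round(0))
s=t;W=world(s);hsv=cv2.cvtColor(s["frame"],cv2.COLOR_BGR2HSV)
wh=(W[...,2]>80)&(np.hypot(W[...,0]-OP[0],W[...,1]-OP[1])<45)&(W[...,2]<99)
vv,uu=np.nonzero(wh);P=np.array([plane(s,u,v,92) for u,v in zip(uu,vv)]);print("salt",P.mean(0)+[1.8,-1.3],OP,len(P))
for nm,m,zr in(("soap",(hsv[...,0]>5)&(hsv[...,0]<28)&(hsv[...,1]>120),(20,200)),("mug",(hsv[...,0]>90)&(hsv[...,0]<125)&(hsv[...,1]>60),(10,110))):
  k=(W[...,1]>300)&(W[...,1]<480)&(W[...,0]>300)&(W[...,0]<680)&m&(W[...,2]>zr[0])&(W[...,2]<zr[1]);q=W[k];print(nm,q.min(0).round(),q.max(0).round())
print(cur()[0]["t"],cur()[1])
```

```text
side [242.8 201.5] 159 [ 653.3 -117. ] bay ang -49.4 110.0
side [238.5 209.1] 37 [662.9 -86.9] bay ang -33.4 97.0
side [293.8 246. ] 245 [503.4  40.9] bay ang 136.5 108.0
side [252.8 253.3] 290 [610.3  68.3] bay ang 74.4 106.0
side [284.9 251. ] 16 [526.5  58.2] bay ang 121.1 107.0
side [428.3 396.1] 1101 [211.9 412.5] bay ang 129.7 579.0
side [363.2 186.9] 429 [ 295.5 -214.6] bay ang -147.7 339.0
side [167.4 225.1] 511 [864.7 -44.9] bay ang -2.3 283.0
side [293.2 378. ] 492 [499.  384.1] bay ang 101.2 426.0
top [295.  178.3] 228 [ 658.6 -109.6] bay ang -44.8 108.0
top [234.5 195.4] 231 [611.9  67.6] bay ang 73.4 105.0
top [122.  342.3] 609 [203.7 388.8] bay ang 131.9 567.0
top [266.5 115.8] 468 [865.2 -29.4] bay ang 0.8 283.0
top [126.9 237.5] 296 [500.2 385.3] bay ang 101.0 427.0
salt [499.25104418 -74.5526809 ] [480.0533482  -59.33489634] 21
soap [352. 346.  20.] [411. 397. 200.]
mug [555. 359.  10.] [652. 459. 103.]
69.175 [ 684.56314446 -439.38786922  219.24482977]
```

View pics/s17z.png

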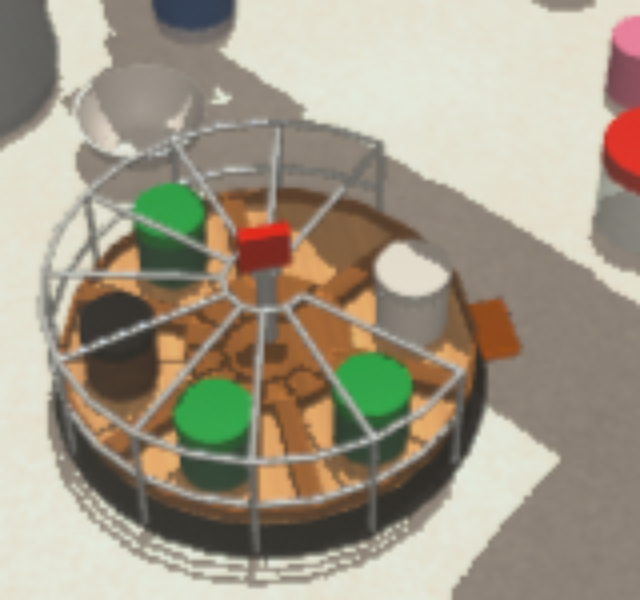

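View pics/side17.png

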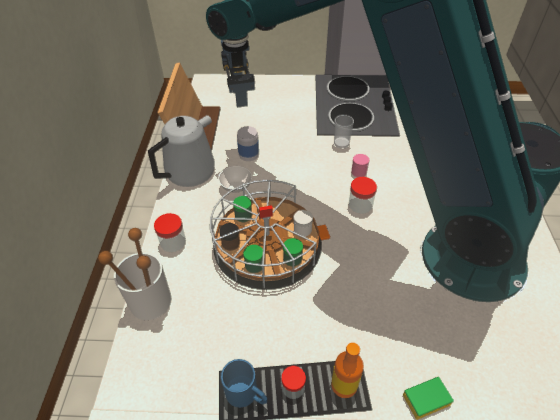

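View pics/top17.png

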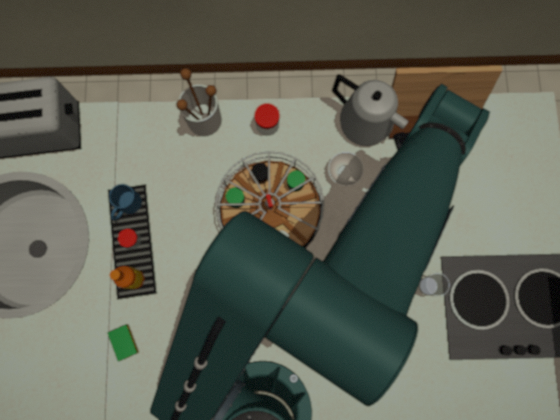

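All checks are good, so I'm handing the job in.

Run:
```python
from rig import workorder,observe
print(workorder.job_done(),observe()["t"])
```

```text
the job is handed in; nothing more can be done
the job is handed in; nothing more can be done
```

The job is done and handed in at about 69 s; the hand-in gives no verdict.

- **Red-lid jar:** I turned bay 2 to the opening, took the jar out and stood it on the mat. It measures (499.6, 384.7) mm; the midpoint between bottle and mug is (499.3, 385.5).
- **Green jars:** There were three. I put them in bays 2, 1 and 5, one at a time at the opening, turning the knob between them. In the last side view all three stand upright in their own bays.
- **Salt and pepper:** Two more clicks brought the salt to the opening, where the last side view shows it standing. The pepper is still in bay 0.
- **Left alone:** The bottle and mug read as they did before the placing, within 2 mm. The other things look unmoved in the last pictures.

**Checks that disagreed:**
- **Salt from above:** The arm hid the opening in the last top view, so that reading of the salt (21 pixels, about 25 mm off) is unusable. I rely on the side view and on the two greens seen from above, which sit within about 1° of their click angles.
- **First knob grip:** The camera's axis estimate was about 2 mm out, which gave roughly 34 N at the wrist (limit 120 N). I re-centred before turning.

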